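# Unload the drilled blocks, snap their box shut and load the next blanks

## Robot

A 6-joint arm with a two-finger parallel gripper is mounted at the origin on the work surface. World frame = base frame: x ahead of the robot, y to its left, z up, the work surface at z = 0. Lengths are in m, angles in rad, forces in N, time in s.
With the tool pointing down it reaches from about 0.375 to 0.975 m from the base axis. Payload 3.8 kg.
Tool frame: the origin (TCP) lies midway between the tips of the shut fingers; the grasp point (between the pads) lies 19 mm behind it; z points along the fingers, y is the line along which they close (so a half turn about z gives the same grasp; the last joint's range is limited). The gripper opens to 85 mm and grips with 20 to 120 N. Pads are 22 mm wide; open, the fingers measure 114 mm over their backs; the gripper's body (76 mm by 85 mm) begins 54 mm behind the grasp point. The pads swing forward as they close: fully open they stand 13 mm farther back than shut.
Start: joints at [-1.316, 0.264, 1.604, -0, 1.274, -0.037], TCP at [0.194, -0.646, 0.194] pointing down, gripper open.
Joint ranges: [-2.63, 2.63], [-0.94, 2.18], [0.31, 2.57], [-1.31, 4.45], [0, 2.66], [-2.55, 2.55]. Speed limits (rad/s): [2.57, 2.57, 3.14, 3.14, 3.14, 3.14].

## Interface

Orientations are given as a rotation vector (axis times angle).
In Python, from workcell import bot gives the robot as it stands.
- The arm moves only by the tool step_arm, never from a script. Its argument "motion" is a list of rows, each a list of 5 numbers: the finger opening in cm, from 0 to 8.54, then the shift along the tool's x, y, z in cm, then the turn about the tool's z in degrees. In form: [[claw, dx, dy, dz, twist], ...]. A call has 1 to 20 rows; each row is the pose to reach, as a shift and turn from the pose commanded when the call began, along the tool's axes at that moment; what a row does not reach only later rows make up. A row lasts 1/10 s, in which the tool goes at most 50 mm and 8.59 degrees, less where a joint would pass 70% of its speed; a pose out of reach is approached as far as the arm can. A call with a gripper value outside its range is refused whole. The fingers move at their own pace and stop on an object; "force" is the grip in N (left out, the last holds). Time passes only in rows, so rows that repeat a pose let the fingers close. It gives the time, the measured TCP pose, the force, the opening and the grip force at its end, in the units of the state.
- bot.read_state(): the state, without advancing time (a new reading comes with each control period).
- bot.read_camera(name): name is "scene" or "top" or "wrist"; returns (picture, depth): 384x512x3 uint8, red, green, blue; 384x512 float32, m along the optical axis (not along the pixel's ray), 0 where there is no reading.
- bot.calibration(name): a dict with "mtx" (3x3 intrinsics, pixels), "k1" (the pictures are not rectified: a ray, as slopes to the right and down, at radius r is drawn at 1 + k1 r^2 times it, then the intrinsics apply), "origin" and "orientation" of the camera in the world; the wrist camera has in their place "T_tool_cam" (4x4, takes a point from camera to tool coordinates, whose origin is the TCP and whose axes are the flange's). Camera axes: x right, y up, looking along -z (the intrinsics and any distortion apply to the point x, -y, -z); pixel columns grow to the right and rows downward; lengths in m; the calibration is good to about 2 mm. A picture is of the moment at which its call begins: read the wrist's pose just before it. calibration takes no time and is no camera call.
- bot.finish_job(): hands the job in; it is judged then, once.
The state is a dict: "time": time; "q": joint angles; "joint_vel": joint speeds; "joint_torque": joint torques, N m; "tool_pos": TCP position; "tcp_rot": TCP orientation; "wrist_force": force on the tool from outside, world axes, zero at the start; "torque": the same for the moment, N m; "width": opening from 0.0 (shut) to 1.0 (fully open); "grip_force": force on a finger pad.
Only numpy, scipy, OpenCV 4.12 (cv2) and the standard library are available. Lean on these libraries where they do the work, as an engineer would, in place of code of your own. Each camera call takes 0.05 s, during which the arm holds its last target. There are 200 camera calls.

## Task

Slide the vise jaw open, lift the finished drilled blocks (two or three) out and put each into a compartment of its own in the small-parts box, and press all three covers down until their catches hold them shut. Once the finished blocks are boxed, set all the undrilled blanks (two or three) side by side on the bed between the vise jaws, well within the jaws, and slide the jaw back until it clamps them. Leave the oil bottle, chuck key and brush where they are.

Things in the scene. Friction and masses are not known exactly. Their poses are not given: they have to be found in the camera images.
- vise: low quick-action drill-press vise, dark green, steel jaws, bolted down. Origin on the bench under the middle of its base; x = sliding direction from fixed jaw to knob (roughly towards the robot), y along the jaws. In mm: fixed jaw x -90 to -60; jaws 120 long (y -60 to 60), tops 48 above the bench; base 32 high, x -100 to 0 (124 wide) and 0 to 75 (90 wide), 4 foot lugs to y 86; spindle post x 60 to 75, y -28 to 28, 52 high
- seat (a point): where the work stands in the vise: the flat ground bed between the jaws, 32 mm above the bench and 16 mm below the jaw tops. This point is 15 mm from the fixed jaw's face (the centre line of clamped 30 mm work) and midway along the jaws. Axes as the vise's
- jaw (a joint): the sliding jaw, 35 mm thick, in m: 0 with 30 mm work between the jaws (30.3 mm apart, as at the start), positive when pulled open along the vise's x (to 0.050), negative when closer (to -0.028). Its quick release is already tripped: it slides by a straight pull or push, no turning, against about 6 N of drag, and stays where it is left
- knob (a point): middle of the knurled knob on the sliding jaw's spindle, by which the jaw is pulled or pushed: a level cylinder along the vise's x, 30 mm diameter, 26 mm long, with a 35 mm rim at its outer end; axis 40 mm above the bench, free bench below and to both sides; 18 mm clear of the spindle post when the jaw reads 0. Moves with the jaw; axes as the vise's
- block0: a finished block: bare aluminium, 30 x 30 x 50 mm, 120 g, a 13 mm hole drilled through its length (dark round in its top). Origin at its centre, z along the 50 mm. It starts upright in the vise, clamped across its 30 mm width, underside 32 mm and top 82 mm above the bench (34 mm above the jaw tops), 12 mm from its neighbour's place. Any one of the three may be absent
- block1: a finished block: bare aluminium, 30 x 30 x 50 mm, 120 g, a 13 mm hole drilled through its length (dark round in its top). Origin at its centre, z along the 50 mm. It starts upright in the vise, clamped across its 30 mm width, underside 32 mm and top 82 mm above the bench (34 mm above the jaw tops), 12 mm from its neighbour's place. Any one of the three may be absent
- block2: a finished block: bare aluminium, 30 x 30 x 50 mm, 120 g, a 13 mm hole drilled through its length (dark round in its top). Origin at its centre, z along the 50 mm. It starts upright in the vise, clamped across its 30 mm width, underside 32 mm and top 82 mm above the bench (34 mm above the jaw tops), 12 mm from its neighbour's place. Any one of the three may be absent
- blank0: a blank to be drilled next: solid aluminium, 30 x 30 x 50 mm, 120 g, no hole, a darker sawn band round its lower end. Origin at its centre, z along its 50 mm length. The blanks (any one may be absent) start upright on the bench in the lane between the vise and the box, one behind the other
- blank1: a blank to be drilled next: solid aluminium, 30 x 30 x 50 mm, 120 g, no hole, a darker sawn band round its lower end. Origin at its centre, z along its 50 mm length. The blanks (any one may be absent) start upright on the bench in the lane between the vise and the box, one behind the other
- blank2: a blank to be drilled next: solid aluminium, 30 x 30 x 50 mm, 120 g, no hole, a darker sawn band round its lower end. Origin at its centre, z along its 50 mm length. The blanks (any one may be absent) start upright on the bench in the lane between the vise and the box, one behind the other
- box: small-parts box, fixed to the bench: grey plastic, 98 (x) x 202 (y) x 58 mm high, three compartments side by side along y, 66 mm apart, each 92 (x) x 63 (y) mm inside, 54 mm deep; walls 3 mm. Origin on the bench under its middle; x from the hinge side (nearer the robot) to the catch side. The covers' hinge line is at x = -49 mm, 60 mm above the bench
- cell0 (a point): middle of the floor of compartment 0 of the box (under cover0), 4 mm above the bench; axes as the box's
- cell1 (a point): middle of the floor of compartment 1 of the box (under cover1), 4 mm above the bench; axes as the box's
- cell2 (a point): middle of the floor of compartment 2 of the box (under cover2), 4 mm above the bench; axes as the box's
- cover0 (a joint): hinge angle of the white cover of compartment 0, rad: 0 shut, opening grows; starts leaning back open at 1.85 to 2.25 (stop 2.4) on a light spring hinge, which opens it again if let go early. A plate 101 mm long from the hinge, 62 wide, 4 thick. It meets its sprung catch at about 0.09, takes 8 to 10 N pressed near the free edge to snap past, then stays at about 0.01 by itself
- cover1 (a joint): hinge angle of the white cover of compartment 1, rad: 0 shut, opening grows; starts leaning back open at 1.85 to 2.25 (stop 2.4) on a light spring hinge, which opens it again if let go early. A plate 101 mm long from the hinge, 62 wide, 4 thick. It meets its sprung catch at about 0.09, takes 8 to 10 N pressed near the free edge to snap past, then stays at about 0.01 by itself
- cover2 (a joint): hinge angle of the white cover of compartment 2, rad: 0 shut, opening grows; starts leaning back open at 1.85 to 2.25 (stop 2.4) on a light spring hinge, which opens it again if let go early. A plate 101 mm long from the hinge, 62 wide, 4 thick. It meets its sprung catch at about 0.09, takes 8 to 10 N pressed near the free edge to snap past, then stays at about 0.01 by itself
- tab0 (a point): middle of the outer (upper, when shut) face of cover 0 at its free edge, 100 mm from the hinge, where it is pressed; 62 mm above the bench when shut. Axes: x from hinge to free edge, y along the hinge, z out of the outer face
- tab1 (a point): middle of the outer (upper, when shut) face of cover 1 at its free edge, 100 mm from the hinge, where it is pressed; 62 mm above the bench when shut. Axes: x from hinge to free edge, y along the hinge, z out of the outer face
- tab2 (a point): middle of the outer (upper, when shut) face of cover 2 at its free edge, 100 mm from the hinge, where it is pressed; 62 mm above the bench when shut. Axes: x from hinge to free edge, y along the hinge, z out of the outer face
- oil_bottle: bystander: a small oil bottle, 38 mm diameter, 100 mm high, standing far to the left. Origin at its underside
- chuck_key: bystander: a steel drill-chuck key, 76 mm long with a 64 mm cross bar, lying far to the robot's left. Origin at its cross-bar end, on the bench
- swarf_brush: bystander: a hand brush lying far to the robot's right. Origin at its underside

How it is judged:
By the outcome, as a careful person would: the job done as asked, in the order asked, and still so for the second after the job is handed in, with the robot touching nothing.
Of block0, block1, block2 only 2 to 3 are there at a start; the rules pass over those that are not, and their reading is None.
Of blank0, blank1, blank2 only 2 to 3 are there at a start; the rules pass over those that are not, and their reading is None.
At some moment in a run one of blank0, blank1, blank2 may be knocked a few centimetres aside while the robot is not near it.
Once in a run the grip may slacken for a moment while it holds something.
It also fails if it takes over 210 s, if anything falls off the work surface, if the arm or the gripper's body presses on something with over 40 N, if the wrist force passes 120 N, or if a joint passes its speed limit or range.

## Working session

There is one attempt and no reset: what is moved stays moved. The work goes in short steps, Python scripts to look and compute and a tool call to move; the robot and the scene stay as the last step left them, time stands still between calls to the robot, and variables do not carry over. Pictures are saved under pics/ and viewed, at most 14 in all, crops included, and the job is handed in when it is done.

Besides the shell and the picture viewer there is one more tool, called after "Call:" as name(argument=value, ...), one argument or row to a line, values as JSON. step_arm: Moves the arm, as the interface text tells. Its arguments: {"type":"object","properties":{"motion":{"type":"array","items":{"type":"array","items":{"type":"number"}}},"force":{"type":"number"}},"required":["motion"]}

```bash
ls; mkdir -p pics; cat > h.py <<'E'
import numpy as np, cv2
from scipy.spatial.transform import Rotation as R
from workcell import bot
def cloud(name):
    s=bot.read_state(); im,d=bot.read_camera(name); c=bot.calibration(name)
    K=np.array(c["mtx"]); h,w=d.shape
    u,v=np.meshgrid(np.arange(w),np.arange(h))
    p=np.stack([(u-K[0,2])/K[0,0],(v-K[1,2])/K[1,1]],-1)
    q=p.copy()
    for _ in range(8): q=p/(1+c["k1"]*(q**2).sum(-1,keepdims=True))
    P=np.stack([q[...,0]*d,-q[...,1]*d,-d],-1)
    if "T_tool_cam" in c:
        T=np.array(c["T_tool_cam"]); P=P@T[:3,:3].T+T[:3,3]
        P=P@R.from_rotvec(s["tcp_rot"]).as_matrix().T+s["tool_pos"]
    else:
        o=np.array(c["orientation"]); M=o if o.shape==(3,3) else R.from_rotvec(o).as_matrix()
        P=P@M.T+np.array(c["origin"])
    P[d==0]=np.nan
    return im,P
def save(im,f): cv2.imwrite(f,cv2.cvtColor(im,cv2.COLOR_RGB2BGR))
E
python3 - <<'E'
from h import *
print(bot.read_state())
for n in("scene","top","wrist"): 
    c=bot.calibration(n);print(n,c)
ims=[]
for n in("scene","top"):
    im,P=cloud(n);ims.append(im);np.savez(n+"0.npz",im=im,P=P)
    save(im,f"pics/{n}0.png")
E
```

```text
pics
{'time': 0.0, 'q': array([-1.31594871e+00,  2.64754256e-01,  1.60539401e+00, -1.93882394e-05,
        1.27369775e+00, -3.68976898e-02]), 'joint_vel': array([ 1.54471511e-03, -3.84459310e-04,  1.07772831e-03,  8.46467872e-04,
        1.35024153e-03,  7.45467992e-05]), 'joint_torque': array([-1.67031849e-03, -5.15101790e+01, -3.67310286e+01, -1.15591329e-04,
        1.25000239e-02,  4.47764705e-06]), 'tool_pos': array([ 0.19393111, -0.64568004,  0.19255058]), 'tcp_rot': array([-3.10601164e+00, -4.56332468e-01,  4.13604803e-04]), 'wrist_force': array([ 0.33284052, -1.21414264,  0.1237722 ]), 'torque': array([ 0.00010895, -0.01277265, -0.02148706]), 'grip_force': 0.0, 'width': 0.9970865524699732}
scene {'mtx': array([[415.0102752 ,   0.        , 250.65129307],
       [  0.        , 415.0102752 , 191.30587471],
       [  0.        ,   0.        ,   1.        ]]), 'k1': -0.14552855702256495, 'origin': array([1.07932579, 0.51379404, 0.7570075 ]), 'orientation': array([0.40195196, 0.95887096, 2.18510317])}
top {'mtx': array([[398.74462069,   0.        , 260.25451469],
       [  0.        , 398.74462069, 191.82424517],
       [  0.        ,   0.        ,   1.        ]]), 'k1': -0.1359042846176812, 'origin': array([0.33506397, 0.00397596, 1.21087973]), 'orientation': array([ 0.16511342, -0.14649422, -1.5812328 ])}
wrist {'mtx': array([[280.0887665 ,   0.        , 253.39425277],
       [  0.        , 280.0887665 , 192.33258409],
       [  0.        ,   0.        ,   1.        ]]), 'k1': -0.027404890171065267, 'T_tool_cam': array([[-6.01728644e-05,  9.64671782e-01,  2.63454645e-01,
         6.59933168e-02],
       [ 9.99999997e-01,  6.82655061e-05, -2.15632679e-05,
        -3.49852941e-04],
       [-3.87863407e-05,  2.63454643e-01, -9.64671783e-01,
        -1.78939367e-01],
       [ 0.00000000e+00,  0.00000000e+00,  0.00000000e+00,
         1.00000000e+00]])}
```

View pics/top0.png

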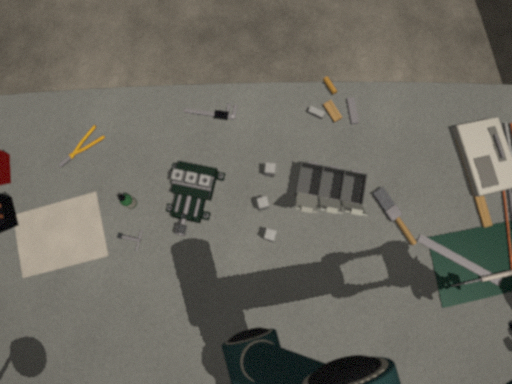

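View pics/scene0.png

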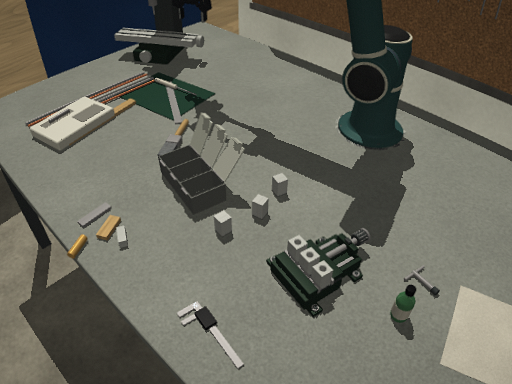

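The top view shows three drilled blocks in the vise at about (192,178), three blanks at (270,168), (263,202) and (270,235), and the box at (332,188) with its covers on the robot side. The scene view shows the same things. Next I'll get coarse numbers.

```bash
python3 - <<'E'
from h import *
for n in("top","scene"):
    z=np.load(n+"0.npz");P=z["P"];Z=P[...,2]
    print(n,"bench z",np.nanmedian(Z[100:260,120:370]))
    for lo,hi in((.073,.092),(.040,.065)):
        m=((Z>lo)&(Z<hi)&(P[...,0]>.3)&(P[...,0]<.75)&(abs(P[...,1])<.4)).astype(np.uint8)
        k,l,st,_=cv2.connectedComponentsWithStats(m,connectivity=4)
        for i in range(1,k):
            if st[i,4]<12: continue
            Q=P[l==i]
            r=cv2.minAreaRect((Q[:,:2]*1000).astype(np.float32))
            print(lo,st[i].tolist(),Q.mean(0).round(4),np.round(r[0],1),np.round(r[1],1),round(r[2],1))
E
```

```text
top bench z 5.5830305582760253e-05
0.073 [171, 168, 13, 13, 103] [0.6194 0.2606 0.081 ] [620.1 261. ] [31.7 30.6] 76.8
0.073 [185, 171, 13, 13, 102] [0.6098 0.2191 0.0808] [610.5 219.7] [31.  30.2] 76.4
0.073 [199, 174, 12, 12, 99] [0.6012 0.1785 0.081 ] [601.6 178.9] [30.3 30.5] 78.9
0.073 [297, 194, 21, 8, 78] [ 0.5433 -0.119   0.0827] [ 543.6 -118.8] [59. 18.] 75.7
0.073 [320, 198, 21, 7, 50] [ 0.532  -0.1859  0.0826] [ 532.3 -184.6] [58.1 12.4] 75.8
0.073 [342, 202, 22, 6, 41] [ 0.5206 -0.2491  0.0827] [ 520.7 -248.4] [61.6 10.3] 80.2
0.04 [296, 161, 72, 44, 432] [ 0.6078 -0.2055  0.0538] [ 593.4 -198.1] [202.5 105.7] 77.9
0.04 [265, 162, 11, 11, 103] [ 0.643  -0.0142  0.0487] [643.3 -14.6] [29.1 31.3] 80.1
0.04 [171, 163, 45, 73, 1161] [0.5732 0.227  0.0486] [549.9 233.4] [122.2 214.8] 77.6
0.04 [257, 196, 12, 12, 106] [0.5385 0.0092 0.0494] [539.2   9.3] [30.3 29.5] 13.8
0.04 [264, 228, 13, 13, 109] [ 0.4424 -0.011   0.0492] [442.7 -11.1] [29.6 30.8] 72.6
scene bench z 0.0016650643754789751
0.073 [191, 135, 26, 29, 215] [ 0.527  -0.2116  0.0824] [ 526.2 -215.2] [131.1  13. ] 79.8
0.073 [215, 157, 17, 21, 162] [ 0.5425 -0.1151  0.0826] [ 541.7 -117. ] [63.5 18.5] 77.0
0.073 [288, 235, 20, 18, 201] [0.6016 0.1825 0.0806] [600.4 182. ] [34.1 31.7] 80.8
0.073 [300, 247, 20, 18, 212] [0.6099 0.2225 0.0817] [608.6 221.1] [32.1 31.4] 77.7
0.073 [312, 260, 21, 20, 229] [0.6198 0.2636 0.0808] [618.2 262.4] [30.6 32.3] 76.5
0.04 [158, 145, 68, 59, 1245] [ 0.5914 -0.1882  0.0522] [ 592.1 -194.9] [205.9 106.8] 78.4
0.04 [272, 173, 16, 13, 135] [ 0.4441 -0.0063  0.0488] [441.6  -8.2] [33.9 31.8] 70.5
0.04 [252, 194, 17, 15, 150] [0.5398 0.0137 0.0488] [538.3  11.9] [31.8 31.1] 11.7
0.04 [214, 211, 17, 15, 163] [ 0.6439 -0.0097  0.0489] [642.4 -11.7] [32.4 31. ] 84.7
0.04 [275, 228, 95, 68, 1925] [0.583  0.2341 0.0497] [549.1 236.9] [120.3 216.5] 76.7
```

```bash
cat >> h.py <<'E'
def tyaw(s):
    x=R.from_rotvec(s["tcp_rot"]).as_matrix()[:,0]; return np.degrees(np.arctan2(x[1],x[0]))
def go(x,y,z,yaw,frm=None):
    "print tool shift (cm) and twist for a tool-down target, tool x at yaw deg (mod 360)"
    s=bot.read_state(); M=R.from_rotvec(s["tcp_rot"]).as_matrix()
    d=M.T@(np.array([x,y,z])-s["tool_pos"])*100
    t=-((yaw-tyaw(s)+180)%360-180)
    print("go",np.round(d,2),"twist",round(t,1))
E
python3 - <<'E'
from h import *
s=bot.read_state();print(tyaw(s),R.from_rotvec(s["tcp_rot"]).as_matrix()[:,2])
go(.57,.08,.3,77.4)
E
```

```text
16.717966821449856 [-4.98049770e-04  2.00837971e-03 -9.99997859e-01]
go [ 56.89 -58.71 -10.6 ] twist -60.7
```

Call:
step_arm(
  motion=[
    [8.5, 0, 0, -10.6, 0],
    [8.5, 0, 0, -10.6, 0],
    [8.5, 0, 0, -10.6, 0],
    [8.5, 57, -58.7, -10.6, -61],
    [8.5, 57, -58.7, -10.6, -61],
    [8.5, 57, -58.7, -10.6, -61],
    [8.5, 57, -58.7, -10.6, -61],
    [8.5, 57, -58.7, -10.6, -61],
    [8.5, 57, -58.7, -10.6, -61],
    [8.5, 57, -58.7, -10.6, -61],
    [8.5, 57, -58.7, -10.6, -61],
    [8.5, 57, -58.7, -10.6, -61],
    [8.5, 57, -58.7, -10.6, -61],
    [8.5, 57, -58.7, -10.6, -61],
    [8.5, 57, -58.7, -10.6, -61],
    [8.5, 57, -58.7, -10.6, -61],
    [8.5, 57, -58.7, -10.6, -61],
    [8.5, 57, -58.7, -10.6, -61],
    [8.5, 57, -58.7, -10.6, -61],
    [8.5, 57, -58.7, -10.6, -61],
  ],
)

```text
time: 2.1
tool_pos: [0.5721, 0.0837, 0.2989]
tcp_rot: [-2.442, -1.975, -0.001]
wrist_force: [-0.3, -0.4, -0.1]
width: 0.997
grip_force: 0.0
```

Call:
step_arm(
  motion=[
    [8.5, 0, 0, 0, 0],
    [8.5, 0, 0, 0, 0],
    [8.5, 0, 0, 0, 0],
  ],
)

```text
time: 2.4
tool_pos: [0.5707, 0.0782, 0.2999]
tcp_rot: [2.447, 1.969, -0.001]
wrist_force: [0.6, 0.3, -0.1]
width: 0.997
grip_force: 0.0
```

```bash
python3 - <<'E'
from h import *
s=bot.read_state();print(s["tool_pos"],tyaw(s),s["q"].round(2))
im,P=cloud("wrist");np.savez("w1.npz",im=im,P=P);save(im,"pics/w1.png")
E
```

```text
[0.5706702  0.07822819 0.29985018] 77.63750020039565 [ 0.09  0.03  1.68 -0.    1.43  0.31]
```

View pics/w1.png

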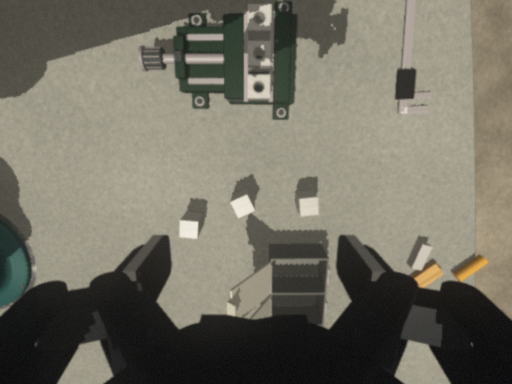

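The wrist view shows the vise at the top, with the knob at (153,58) and the drilled blocks at (259,17..88). The blanks are at (189,229), (242,206) and (309,206), and the box is partly behind the gripper. Measuring from this cloud next.

```bash
cat >> h.py <<'E'
def comps(P,lo,hi,xr,yr,mn=30):
    Z=P[...,2]
    m=((Z>lo)&(Z<hi)&(P[...,0]>xr[0])&(P[...,0]<xr[1])&(P[...,1]>yr[0])&(P[...,1]<yr[1])).astype(np.uint8)
    k,l,st,_=cv2.connectedComponentsWithStats(m,connectivity=4)
    for i in range(1,k):
        if st[i,4]<mn: continue
        Q=P[l==i]; r=cv2.minAreaRect((Q[:,:2]*1000).astype(np.float32))
        print(lo,st[i].tolist(),"mean",(Q.mean(0)*1000).round(1),"rect",np.round(r[0],1),np.round(r[1],1),round(r[2],1))
E
python3 - <<'E'
from h import *
P=np.load("w1.npz")["P"]
print(np.nanmedian(P[120:180,150:350,2]))
X=(.35,.75)
comps(P,.073,.09,X,(.12,.35))
comps(P,.042,.054,X,(-.06,.06))
comps(P,.042,.051,X,(.1,.35))
comps(P,.05,.060,(.4,.48),(.2,.35),10)
comps(P,.054,.062,X,(-.35,-.05))
comps(P,.062,.2,X,(-.35,-.05))
E
```

```text
-0.0009694669525465716
0.073 [248, 4, 24, 28, 571] mean [617.7 260.8  80.3] rect [617.9 261.2] [30.1 29.4] 77.2
0.073 [248, 40, 23, 27, 519] mean [608.2 219.3  80.6] rect [608.6 219.7] [31.2 29.3] 77.3
0.073 [248, 74, 22, 25, 462] mean [599.2 180.   80.5] rect [599.4 179.9] [30.3 28.7] 77.4
0.042 [230, 194, 25, 24, 360] mean [536.8  11.   48.7] rect [536.6  10.1] [30.2 30.8] 13.7
0.042 [299, 196, 20, 21, 363] mean [641.  -12.7  48.7] rect [641.3 -13.8] [31.1 30.5] 83.7
0.042 [179, 219, 20, 20, 351] mean [441.1  -9.1  48.7] rect [440.1 -10. ] [30.9 30.6] 72.3
0.042 [173, 11, 119, 91, 4474] mean [596.5 225.4  46.8] rect [572.4 228.4] [119.1 165.2] 77.9
0.042 [139, 46, 36, 25, 328] mean [468.6 250.   46.8] rect [467.9 251.6] [31.8 49.9] 77.2
0.042 [175, 65, 12, 15, 69] mean [496.2 223.9  49.2] rect [495.5 224.5] [17.4 13.7] 63.1
0.05 [138, 47, 24, 21, 368] mean [458.3 254.2  53. ] rect [459.  254.8] [26.2 31.6] 80.9
0.054 [269, 257, 62, 70, 573] mean [ 614.3 -147.1   57. ] rect [ 597.9 -164.4] [137.7 104.9] 78.5
0.062 [227, 263, 45, 56, 1685] mean [ 525.5 -117.6  102.8] rect [ 519.1 -135.3] [106.5  67.6] 76.9
```

```bash
python3 - <<'E'
from h import *
go(.461,.254,.12,167.2);go(.461,.254,.020,167.2)
E
```

```text
go [ 14.84 -14.49  17.99] twist -89.6
go [ 14.84 -14.49  27.99] twist -89.6
```

Call:
step_arm(
  motion=[
    [8.5, 14.8, -14.5, 10, -89.5],
    [8.5, 14.8, -14.5, 10, -89.5],
    [8.5, 14.8, -14.5, 10, -89.5],
    [8.5, 14.8, -14.5, 10, -89.5],
    [8.5, 14.8, -14.5, 10, -89.5],
    [8.5, 14.8, -14.5, 10, -89.5],
    [8.5, 14.8, -14.5, 18, -89.5],
    [8.5, 14.8, -14.5, 18, -89.5],
    [8.5, 14.8, -14.5, 18, -89.5],
    [8.5, 14.8, -14.5, 18, -89.5],
    [8.5, 14.8, -14.5, 18, -89.5],
    [8.5, 14.8, -14.5, 18, -89.5],
    [8.5, 14.8, -14.5, 18, -89.5],
    [8.5, 14.8, -14.5, 22, -89.5],
    [8.5, 14.8, -14.5, 25, -89.5],
    [8.5, 14.8, -14.5, 28, -89.5],
    [8.5, 14.8, -14.5, 28, -89.5],
    [8.5, 14.8, -14.5, 28, -89.5],
  ],
)

```text
time: 4.25
tool_pos: [0.4608, 0.2547, 0.02]
tcp_rot: [-0.351, -3.121, 0.001]
wrist_force: [0.5, 0.3, 0.2]
width: 0.997
grip_force: 0.0
```

```bash
python3 - <<'E'
from h import *
s=bot.read_state();print(s["tool_pos"],tyaw(s),s["q"].round(2),s["wrist_force"]);go(.461,.254,.02,167.2)
E
```

```text
[0.46081543 0.25472939 0.01999494] 167.1530955776155 [ 0.46  0.16  2.08 -0.    0.9  -0.89] [0.47428219 0.27890667 0.16415101]
go [-0.03 -0.07 -0.  ] twist -0.0
```

Call:
step_arm(
  motion=[
    [0, 0, 0, 0, 0],
    [0, 0, 0, 0, 0],
    [0, 0, 0, 0, 0],
    [0, 0, 0, 0, 0],
    [0, 0, 0, 0, 0],
    [0, 0, 0, 0, 0],
    [0, 0.4, 0, 0, 0],
    [0, 0.9, 0, 0, 0],
    [0, 1.4, 0, 0, 0],
    [0, 1.9, 0, 0, 0],
    [0, 2.4, 0, 0, 0],
    [0, 2.9, 0, 0, 0],
    [0, 3.4, 0, 0, 0],
    [0, 3.9, 0, 0, 0],
    [0, 4.3, 0, 0, 0],
    [0, 4.3, 0, 0, 0],
    [0, 4.3, 0, 0, 0],
  ],
  force=60,
)

```text
time: 5.95
tool_pos: [0.4191, 0.2647, 0.0199]
tcp_rot: [0.349, 3.122, 0.0]
wrist_force: [-0.1, 0.4, 0.6]
width: -0.004
grip_force: 0.0
```

```bash
python3 - <<'E'
from h import *
im,P=cloud("wrist");save(im,"pics/w2.png");np.savez("w2.npz",im=im,P=P)
E
```

```text
(no output)
```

View pics/w2.png

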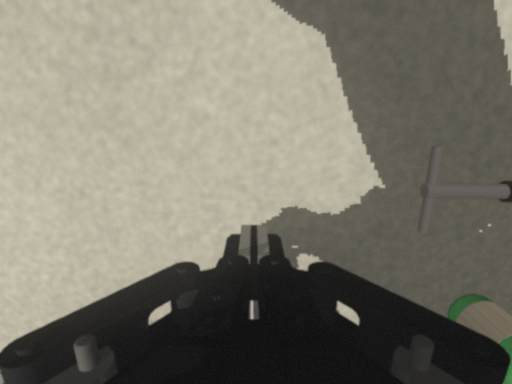

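The fingers are shut on nothing, with tips at (253,250), so the knob slipped or was missed. I'll check the knob and jaw position with the other cameras.

```bash
python3 - <<'E'
from h import *
for n in("top","scene"):
    im,P=cloud(n); print(n)
    comps(P,.04,.051,(.43,.7),(.1,.35),5); comps(P,.05,.09,(.3,.75),(.1,.35),10)
save(cv2.resize(im[210:310,260:400],None,fx=5,fy=5),"pics/s2.png")
E
```

```text
top
0.04 [175, 163, 40, 18, 287] mean [641.8 210.8  47.2] rect [639.  213.9] [121.2  34.2] 76.4
0.04 [171, 179, 41, 35, 518] mean [572.  227.5  46.9] rect [579.3 223.5] [106.8 109.1] 29.6
0.04 [176, 212, 5, 4, 9] mean [506.6 259.8  50.1] rect [506.7 259.9] [13.6  4.9] 56.3
0.04 [174, 214, 4, 3, 7] mean [502.2 270.   48.8] rect [501.7 268.6] [9.6 5.3] 75.8
0.04 [190, 217, 3, 4, 6] mean [492.2 221.1  47.1] rect [492.2 221.1] [7.1 4.3] 41.8
0.04 [180, 218, 6, 8, 31] mean [485.2 247.6  46.3] rect [484.4 248.8] [13.9 21.4] 74.9
0.04 [182, 226, 5, 10, 28] mean [456.6 242.2  46. ] rect [456.7 242.9] [ 8.2 28. ] 81.8
0.05 [171, 169, 14, 13, 145] mean [618.1 259.5  75. ] rect [620.  261.7] [33.  30.1] 77.3
0.05 [185, 171, 14, 14, 145] mean [608.7 218.5  75.1] rect [613.3 223. ] [39.  37.3] 79.6
0.05 [199, 173, 13, 15, 143] mean [600.1 177.7  74.7] rect [606.6 177.8] [31. 41.] 78.6
0.05 [174, 212, 19, 8, 80] mean [500.6 244.6  53.3] rect [501.2 245.5] [55.6 14.6] 75.2
0.05 [176, 224, 10, 11, 76] mean [460.8 253.2  53.6] rect [460.2 253. ] [26.3 30.8] 83.3
scene
0.04 [351, 234, 19, 11, 91] mean [470.7 259.5  46. ] rect [472.5 264.2] [31.7 42.8] 33.7
0.04 [275, 236, 84, 61, 1318] mean [606.1 230.4  47.7] rect [572.7 231.5] [120.7 166.9] 76.9
0.05 [370, 214, 13, 14, 105] mean [426.6 268.1  77.2] rect [424.6 266.9] [15.6 29.1] 10.4
0.05 [353, 228, 17, 14, 136] mean [459.8 257.4  54.6] rect [459.  255.3] [27.4 33. ] 74.5
0.05 [337, 233, 22, 19, 153] mean [500.8 247.4  54. ] rect [496.7 246.4] [56.8 21.7] 76.4
0.05 [287, 235, 46, 51, 1051] mean [612.7 225.8  73.6] rect [593.9 224.9] [115.7  64.1] 77.0
```

View pics/s2.png

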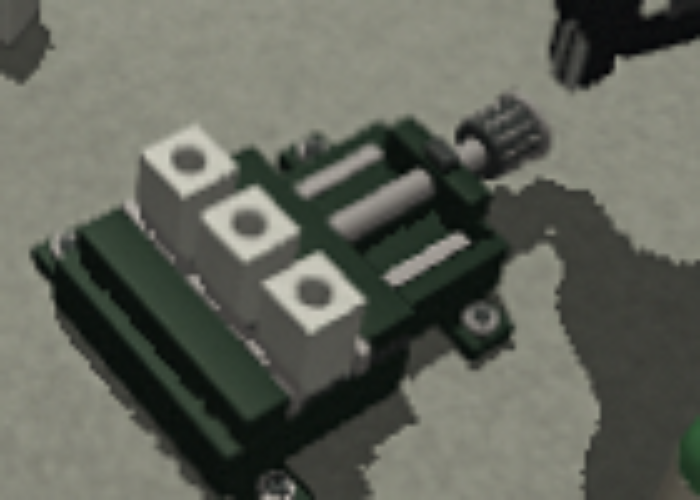

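The knob is unmoved at about (460,254), so the fingers hadn't closed before the pull. I'll open them, go back, close and check.

Call:
step_arm(
  motion=[
    [8, 0, 0, 0, 0],
    [8, 0, 0, 0, 0],
    [8, 0, 0, 0, 0],
    [8, 0, 0, 0, 0],
    [8, 0, 0, 0, 0],
  ],
)

```text
time: 6.6
tool_pos: [0.4191, 0.2647, 0.0199]
tcp_rot: [-0.35, -3.122, 0.0]
wrist_force: [-0.7, -0.5, -0.2]
width: 0.85
grip_force: 0.0
```

Call:
step_arm(
  motion=[
    [8.5, 0, 0, 0, 0],
    [8.5, -2, 0, 0, 0],
    [8.5, -4.2, 0, 0, 0],
    [8.5, -4.2, 0, 0, 0],
    [0, -4.2, 0, 0, 0],
    [0, -4.2, 0, 0, 0],
    [0, -4.2, 0, 0, 0],
    [0, -4.2, 0, 0, 0],
    [0, -4.2, 0, 0, 0],
    [0, -4.2, 0, 0, 0],
  ],
  force=80,
)

```text
time: 7.6
tool_pos: [0.4598, 0.2555, 0.0199]
tcp_rot: [0.349, 3.122, 0.0]
wrist_force: [-0.1, 0.1, -0.3]
width: 0.003
grip_force: 0.0
```

```bash
python3 - <<'E'
from h import *
im,P=cloud("scene");a=cv2.resize(im[170:290,290:420],None,fx=3,fy=3)
w,_=cloud("wrist");b=cv2.resize(w,(480,360))
save(np.hstack([a[:360],b])[:, :800],"pics/s3.png")
comps(P,.05,.06,(.4,.48),(.2,.35),10)
E
```

```text
0.05 [352, 232, 18, 10, 78] mean [464.7 258.5  53.4] rect [459.6 256.4] [27.2 33.7] 77.7
```

View pics/s3.png

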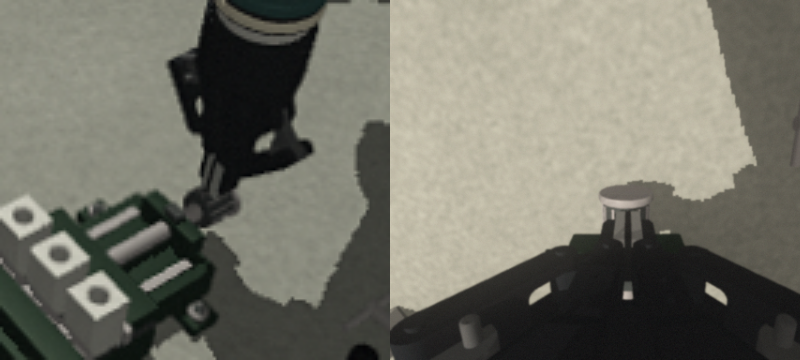

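```bash
python3 - <<'E'
from h import *
s=bot.read_state();M=R.from_rotvec(s["tcp_rot"]).as_matrix()
print(s["tool_pos"],s["width"],s["grip_force"])
im,P=cloud("wrist")
T=((P-s["tool_pos"])@M)*1000
for v in range(190,330,8):
    print(v,[ (T[v,u].round(0).astype(int).tolist(), im[v,u].mean().astype(int)) for u in (232,240,246,253,260,268,276) if np.isfinite(T[v,u,0])])
E
```

```text
[0.45993189 0.25547705 0.01995521] 0.002218224300228646 0.0
190 [([14, -16, 21], np.int64(179)), ([14, -10, 21], np.int64(186)), ([15, -5, 20], np.int64(177)), ([15, 0, 20], np.int64(183)), ([14, 5, 21], np.int64(177)), ([14, 11, 21], np.int64(178)), ([15, 17, 20], np.int64(176))]
198 [([8, -16, 22], np.int64(164)), ([16, -9, -5], np.int64(116)), ([17, -5, -7], np.int64(104)), ([16, 0, -7], np.int64(99)), ([16, 4, -5], np.int64(99)), ([8, 11, 21], np.int64(101)), ([8, 17, 21], np.int64(98))]
206 [([16, -12, -23], np.int64(103)), ([16, -8, -23], np.int64(101)), ([16, -4, -23], np.int64(100)), ([16, 0, -23], np.int64(102)), ([16, 4, -22], np.int64(98)), ([16, 9, -23], np.int64(98)), ([17, 13, -24], np.int64(98))]
214 [([15, -12, -32], np.int64(181)), ([16, -7, -35], np.int64(192)), ([16, -4, -37], np.int64(174)), ([16, 0, -36], np.int64(165)), ([16, 4, -35], np.int64(152)), ([15, 8, -34], np.int64(144)), ([13, 13, -28], np.int64(102))]
222 [([8, -12, -28], np.int64(90)), ([10, -7, -32], np.int64(107)), ([10, -4, -33], np.int64(123)), ([10, 0, -33], np.int64(107)), ([10, 4, -33], np.int
[... 2228 characters left out ...]
, 6, -113], np.int64(20))]
310 [([17, -6, -115], np.int64(20)), ([9, -4, -105], np.int64(19)), ([-7, -3, -85], np.int64(21)), ([-53, 0, -26], np.int64(128)), ([-7, 3, -85], np.int64(25)), ([11, 4, -107], np.int64(22)), ([18, 6, -117], np.int64(19))]
318 [([18, -5, -119], np.int64(20)), ([11, -4, -111], np.int64(17)), ([11, -2, -110], np.int64(25)), ([-59, 0, -26], np.int64(162)), ([11, 2, -111], np.int64(28)), ([11, 4, -110], np.int64(21)), ([18, 6, -120], np.int64(17))]
326 [([15, -5, -119], np.int64(19)), ([11, -4, -114], np.int64(17)), ([12, -2, -115], np.int64(20)), ([12, 0, -115], np.int64(22)), ([11, 2, -114], np.int64(17)), ([12, 4, -115], np.int64(21)), ([17, 6, -121], np.int64(21))]
```

```bash
python3 - <<'E'
from h import *
P=np.load("w2.npz")["P"]; M=R.from_euler("z",0).as_matrix()
a=np.radians(167.15);ex=np.array([np.cos(a),np.sin(a),0]);ey=np.array([np.sin(a),-np.cos(a),0])
o=np.array([.4191,.2647,.0199])
for v in range(196,262,4):
    print(v,[[int(round(1000*((P[v,u]-o)@e))) for e in (ex,ey)]+[int(1000*P[v,u,2])] for u in (240,246,250,253,257,260,268)])
E
```

```text
196 [[10, -10, 0], [10, -5, -1], [10, -2, 0], [10, 0, -1], [10, 3, -1], [10, 5, 0], [10, 11, 0]]
200 [[7, -10, 0], [7, -5, -1], [7, -2, -1], [7, 0, -1], [7, 3, 0], [7, 5, -1], [7, 11, 0]]
204 [[4, -10, 0], [4, -5, -1], [4, -2, 0], [3, 0, -2], [3, 3, -1], [4, 5, -1], [3, 11, -1]]
208 [[1, -10, 0], [1, -5, 0], [0, -3, -1], [1, 0, 0], [1, 3, -1], [0, 5, -2], [0, 11, -1]]
212 [[-3, -10, -1], [-3, -6, -1], [-3, -3, -1], [-3, 0, -1], [-3, 3, -1], [-2, 5, 0], [-3, 11, -1]]
216 [[-6, -10, 0], [-6, -6, -1], [-6, -3, 0], [-6, 0, -2], [-6, 3, 0], [-6, 5, -1], [-6, 11, -1]]
220 [[-9, -10, -1], [-9, -6, -1], [-9, -3, -1], [-9, 0, 0], [-9, 3, -1], [-9, 5, -1], [-9, 11, 0]]
224 [[-12, -10, -1], [-13, -6, -2], [-13, -3, -1], [-12, 0, -1], [-12, 3, 0], [-12, 5, -1], [-12, 11, 0]]
228 [[-16, -10, -1], [11, -4, 64], [12, -2, 65], [12, 0, 64], [12, 2, 65], [11, 3, 64], [-16, 11, 0]]
232 [[-19, -10, 0], [12, -4, 69], [12, -2, 70], [12, 0, 70], [12, 2, 69], [12, 3, 69], [-19, 11, -1]]
236 [[12, -6, 75], [11, -4, 74], [11, -2, 74], [12, 0, 75], [12, 2, 74], [12, 3, 76], [8, 8, 66]]
240 [[12, -6, 79], [12, -3, 80], [11, -2, 78], [11, 0, 78], [12, 2, 79], [11, 3, 78], [8, 7, 70]]
244 [[12, -6, 83], [12, -3, 83], [11, -1, 83], [11, 0, 82], [11, 2, 83], [12, 3, 84], [12, 7, 84]]
248 [[12, -6, 87], [11, -3, 87], [12, -1, 88], [11, 0, 87], [12, 2, 88], [11, 3, 86], [11, 6, 86]]
252 [[11, -6, 90], [12, -3, 91], [12, -1, 91], [11, 0, 89], [12, 2, 92], [12, 3, 91], [11, 6, 90]]
256 [[13, -5, 96], [11, -3, 93], [11, -1, 93], [11, 0, 93], [11, 2, 93], [11, 3, 93], [13, 6, 96]]
260 [[13, -5, 100], [13, -3, 100], [10, -1, 94], [10, 0, 94], [10, 2, 94], [12, 3, 99], [14, 6, 102]]
```

```bash
python3 - <<'E'
from h import *
c=bot.calibration("scene");M=R.from_rotvec(c["orientation"]).as_matrix()
for z in(.02,.04,.062,.09):
    p=M.T@(np.array([.4191,.2647,z])-c["origin"]);x,y=p[0]/-p[2],-p[1]/-p[2];f=1+c["k1"]*(x*x+y*y)
    K=c["mtx"];u=K[0,0]*x*f+K[0,2];v=K[1,1]*y*f+K[1,2];print(z,u,v,"crop",(u-260)*5,(v-210)*5)
E
```

```text
0.02 370.7320296669889 235.9322448151464 crop 553.6601483349446 129.66122407573195
0.04 372.4380793598592 230.2907502502129 crop 562.1903967992961 101.45375125106455
0.062 374.362224701877 223.89535024467952 crop 571.811123509385 69.4767512233976
0.09 376.8853232813033 215.45575277344125 crop 584.4266164065164 27.278763867206237
```

Both the wrist and scene depth put the shut fingertips about 42 mm short of the reported TCP, at z of roughly 0.062 when the TCP reads 0.020. So I'll open, go 4 cm lower and grip, watching the force.

Call:
step_arm(
  motion=[
    [8.5, 0, 0, 0, 0],
    [8.5, 0, 0, 0, 0],
    [8.5, 0, 0, 0, 0],
    [8.5, 0, 0, 0, 0],
    [8.5, 0, 0, 0, 0],
    [8.5, 0, 0, 0, 0],
    [8.5, 0, 0, 1, 0],
    [8.5, 0, 0, 2, 0],
    [8.5, 0, 0, 3, 0],
    [8.5, 0, 0, 3.5, 0],
    [8.5, 0, 0, 4.0, 0],
    [8.5, 0, 0, 4.0, 0],
  ],
)

```text
time: 8.95
tool_pos: [0.4593, 0.255, -0.0212]
tcp_rot: [-0.349, -3.121, 0.002]
wrist_force: [0.8, 0.5, 0.6]
width: 0.998
grip_force: 0.0
```

Call:
step_arm(
  motion=[
    [0, 0, 0, 0, 0],
    [0, 0, 0, 0, 0],
    [0, 0, 0, 0, 0],
    [0, 0, 0, 0, 0],
    [0, 0, 0, 0, 0],
    [0, 0, 0, 0, 0],
  ],
  force=60,
)

```text
time: 9.55
tool_pos: [0.46, 0.2542, -0.0193]
tcp_rot: [-0.348, -3.122, 0.003]
wrist_force: [-0.9, -5.2, 6.4]
width: 0.334
grip_force: 58.9
```

Gripped: the width of about 28.5 mm matches the knob, which confirms the 42 mm tool-length offset. Pulling now.

Call:
step_arm(
  motion=[
    [0, 0.4, 0, 0, 0],
    [0, 0.9, 0, 0, 0],
    [0, 1.4, 0, 0, 0],
    [0, 1.9, 0, 0, 0],
    [0, 2.4, 0, 0, 0],
    [0, 2.9, 0, 0, 0],
    [0, 3.4, 0, 0, 0],
    [0, 3.9, 0, 0, 0],
    [0, 4.3, 0, 0, 0],
    [0, 4.3, 0, 0, 0],
    [0, 4.3, 0, 0, 0],
  ],
)

```text
time: 10.65
tool_pos: [0.4191, 0.2634, -0.0193]
tcp_rot: [0.347, 3.12, -0.004]
wrist_force: [1.4, -7.2, 4.3]
width: 0.334
grip_force: 59.7
```

```bash
cat >> h.py <<'E'
L=.042  # fingertips (shut) lie this far behind the reported TCP
def tip(x,y,z,yaw): go(x,y,z-L,yaw)
E
python3 - <<'E'
from h import *
tip(.5994,.1799,.13,77.2);tip(.5994,.1799,.052,77.2)
E
```

```text
go [-19.45  -4.2  -10.68] twist 90.1
go [-19.43  -4.18  -2.88] twist 90.1
```

Call:
step_arm(
  motion=[
    [8.5, 0, 0, 0, 0],
    [8.5, 0, 0, 0, 0],
    [8.5, 0, 0, 0, 0],
    [8.5, 0, 0, -3, 0],
    [8.5, 0, 0, -6, 0],
    [8.5, 0, 0, -10.7, 0],
    [8.5, -19.4, -4.2, -10.7, 90],
    [8.5, -19.4, -4.2, -10.7, 90],
    [8.5, -19.4, -4.2, -10.7, 90],
    [8.5, -19.4, -4.2, -10.7, 90],
    [8.5, -19.4, -4.2, -10.7, 90],
    [8.5, -19.4, -4.2, -10.7, 90],
    [7, -19.4, -4.2, -10.7, 90],
    [7, -19.4, -4.2, -10.7, 90],
    [7, -19.4, -4.2, -10.7, 90],
    [7, -19.4, -4.2, -10.7, 90],
    [7, -19.4, -4.2, -10.7, 90],
    [7, -19.4, -4.2, -10.7, 90],
    [7, -19.4, -4.2, -10.7, 90],
    [7, -19.4, -4.2, -10.7, 90],
  ],
)

```text
time: 12.65
tool_pos: [0.5979, 0.1811, 0.0868]
tcp_rot: [-2.453, -1.962, 0.0]
wrist_force: [0.5, 1.0, 0.4]
width: 0.817
grip_force: 0.0
```

```bash
python3 - <<'E'
from h import *
s=bot.read_state();print(s["tool_pos"],tyaw(s))
im,P=cloud("wrist")
comps(P,.070,.09,(.55,.7),(.12,.35))
comps(P,.040,.052,(.45,.7),(.1,.35))
comps(P,.047,.062,(.38,.46),(.2,.35))
tip(.5994,.1799,.052,77.2)
E
```

```text
[0.597863   0.18113229 0.08678059] 77.2962657250673
0.07 [233, 65, 49, 50, 2044] mean [617.5 261.6  80.7] rect [617.4 261.2] [29.4 30.1] 76.9
0.07 [234, 134, 46, 46, 1794] mean [608.2 220.4  80.7] rect [608.1 220.1] [30.1 30.1] 77.2
0.07 [235, 191, 44, 45, 1689] mean [599.4 181.3  80.1] rect [599.2 180.1] [30.3 30.1] 76.9
0.04 [51, 68, 139, 155, 9076] mean [525.4 242.5  47. ] rect [500.7 244.7] [119.8 106.7] 77.5
0.04 [237, 68, 81, 155, 5558] mean [638.5 217.5  46.8] rect [623.1 217.5] [119.8  60.4] 77.4
0.04 [248, 83, 17, 8, 32] mean [618.4 267.1  45.9] rect [618.2 266.7] [ 3.5 12. ] 81.4
0.04 [249, 151, 17, 11, 41] mean [607.9 214.5  46.3] rect [608.5 215.3] [13.2  4.8] 4.4
0.04 [250, 207, 13, 5, 50] mean [597.9 173.4  46.4] rect [597.7 173.5] [2.4 9.8] 79.9
0.047 [0, 133, 33, 37, 948] mean [424.5 262.5  51.5] rect [420.2 263. ] [28.6 28.1] 77.1
go [-0.08  0.17  7.68] twist 0.1
```

Call:
step_arm(
  motion=[
    [7, -0.1, 0.15, 4, 0],
    [7, -0.1, 0.15, 6, 0],
    [7, -0.1, 0.15, 7.6, 0],
    [7, -0.1, 0.15, 7.6, 0],
    [0, -0.1, 0.15, 7.6, 0],
    [0, -0.1, 0.15, 7.6, 0],
    [0, -0.1, 0.15, 7.6, 0],
    [0, -0.1, 0.15, 7.6, 0],
    [0, -0.1, 0.15, 7.6, 0],
    [0, -0.1, 0.15, 7.6, 0],
  ],
  force=60,
)

```text
time: 13.7
tool_pos: [0.6002, 0.1803, 0.0128]
tcp_rot: [2.455, 1.96, 0.003]
wrist_force: [-1.8, 0.4, 5.3]
width: 0.345
grip_force: 60.3
```

Call:
step_arm(
  motion=[
    [0, 0, 0, -5, 0],
    [0, 0, 0, -10, 0],
    [0, 0, 0, -15, 0],
    [0, 0, 0, -19, 0],
    [0, -46, 10.3, -19, 0],
    [0, -46, 10.3, -19, 0],
    [0, -46, 10.3, -19, 0],
    [0, -46, 10.3, -19, 0],
    [0, -46, 10.3, -19, 0],
    [0, -46, 10.3, -19, 0],
    [0, -46, 10.3, -19, 0],
    [0, -46, 10.3, -19, 0],
    [0, -46, 10.3, -19, 0],
    [0, -46, 10.3, -19, 0],
    [0, -46, 10.3, -19, 0],
    [0, -46, 10.3, -19, 0],
    [0, -46, 10.3, -19, 0],
    [0, -46, 10.3, -19, 0],
  ],
)

```text
time: 15.5
tool_pos: [0.5982, -0.29, 0.201]
tcp_rot: [-2.453, -1.963, -0.0]
wrist_force: [-0.9, -0.2, -1.7]
width: 0.342
grip_force: 59.8
```

```bash
python3 - <<'E'
from h import *
s=bot.read_state();print(s["tool_pos"],tyaw(s),s["width"],s["grip_force"],s["q"].round(2))
im,P=cloud("wrist");save(im,"pics/w4.png");np.savez("w4.npz",im=im,P=P)
comps(P,.054,.0615,(.45,.75),(-.35,-.05))
comps(P,.062,.17,(.40,.6),(-.35,-.05))
comps(P,.042,.054,(.35,.75),(-.06,.06))
E
```

```text
[ 0.59820736 -0.29000537  0.20101749] 77.32683272246699 0.3424601046008392 59.76316452026367 [-0.49  0.24  1.62  0.    1.28 -0.27]
0.054 [176, 0, 101, 185, 2211] mean [ 595.6 -205.5   57.4] rect [ 590.2 -200.9] [193.9 103.4] 77.8
0.062 [62, 0, 120, 60, 5480] mean [ 522.1 -124.   104.6] rect [ 522.7 -119.6] [54.9 69.4] 81.5
0.062 [80, 46, 105, 82, 6748] mean [ 512.2 -178.8  114.5] rect [ 514.3 -179.7] [62.2 59.1] 77.6
0.062 [98, 129, 92, 77, 5400] mean [ 502.4 -244.   117.1] rect [ 504.4 -245.5] [62.6 52.4] 78.8
```

View pics/w4.png

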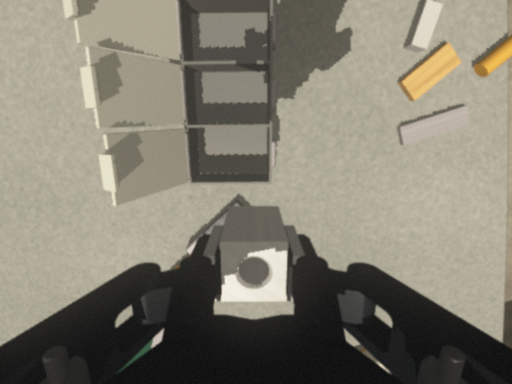

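The block is held at (254,270). The box walls show clearly: end wall at row 181, dividers at rows 126 and 63, catch-side wall at column 271 and hinge side at column 188. The covers lean left.

```bash
python3 - <<'E'
from h import *
P=np.load("w4.npz")["P"]
for u,v0,v1 in((210,174,186),(250,174,186),(210,120,132),(250,120,132),(210,56,70),(250,56,70),(230,4,14)):
    c=P[v0:v1,u]; c=c[(c[:,2]>.05)&(c[:,2]<.061)]; print("row",u,(c.mean(0)*1000).round(1),len(c)) if len(c) else print(u,v0,"none")
for v in(30,95,150):
    c=P[v,258:280]; c=c[(c[:,2]>.05)&(c[:,2]<.061)];print("catch",v,(c.mean(0)*1000).round(1),(c[:,0].min(),c[:,0].max()))
    c=P[v,170:205]; c=c[(c[:,2]>.05)&(c[:,2]<.068)];print("hinge",v,(c*1000).round(0).tolist())
# cover planes
for (u0,u1,v0,v1) in((100,170,10,40),(100,170,70,110),(115,180,150,185)):
    Q=P[v0:v1,u0:u1].reshape(-1,3);Q=Q[(Q[:,2]>.064)]
    n=np.linalg.svd(Q-Q.mean(0),full_matrices=False)[2][2]; print(n.round(3),Q.mean(0).round(3),"angle",np.degrees(np.arccos(abs(n[2]))), "ztop",np.percentile(Q[:,2],99))
Q=P[:200,55:125].reshape(-1,3);Q=Q[Q[:,2]>.14];print(Q.shape,Q.max(0) if len(Q) else 0)
E
```

```text
row 210 [ 545.  -288.    55.6] 4
row 250 [ 591.4 -298.3   56.3] 4
row 210 [ 562.1 -224.7   56.8] 3
row 250 [ 606.3 -233.5   57.3] 3
row 210 [ 578.8 -160.7   55.5] 5
row 250 [ 620.7 -170.    56.9] 4
230 4 none
catch 30 [ 651.1 -144.5   57.1] (np.float64(0.6482170821206679), np.float64(0.6541345655817712))
hinge 30 [[551.0, -125.0, 68.0], [552.0, -125.0, 67.0], [552.0, -124.0, 66.0], [553.0, -124.0, 65.0], [553.0, -124.0, 62.0], [555.0, -124.0, 63.0], [555.0, -124.0, 62.0], [557.0, -125.0, 63.0], [557.0, -124.0, 61.0], [558.0, -124.0, 60.0], [558.0, -123.0, 55.0]]
catch 95 [ 637.5 -207.6   56.4] (np.float64(0.6340775547201759), np.float64(0.6412607193854283))
hinge 95 [[538.0, -186.0, 65.0], [539.0, -186.0, 66.0], [540.0, -186.0, 64.0], [542.0, -186.0, 62.0], [543.0, -187.0, 62.0], [543.0, -186.0, 60.0], [544.0, -186.0, 57.0], [544.0, -186.0, 51.0]]
catch 150 [ 624.7 -266.4   57. ] (np.float64(0.6213400191953996), np.float64(0.6281197287975188))
hinge 150 [[527.0, -243.0, 66.0], [529.0, -244.0, 67.0], [528.0, -244.0, 62.0], [529.0, -244.0, 61.0], [531.0, -245.0, 62.0], [532.0, -245.0, 61.0], [531.0, -245.0, 57.0], [531.0, -246.0, 51.0]]
[ 0.781 -0.167  0.602] [ 0.526 -0.123  0.099] angle 52.97889664327661 ztop 0.1257848061640859
[ 0.844 -0.181  0.506] [ 0.513 -0.178  0.112] angle 59.63486388780053 ztop 0.1428530881502318
[ 0.895 -0.177  0.409] [ 0.503 -0.249  0.114] angle 65.87228232342635 ztop 0.15882665287000353
(2850, 3) [ 0.50391485 -0.1086578   0.16245398]
```

```bash
python3 - <<'E'
from h import *
go(.580,-.262,-.011,77.8)
E
```

```text
go [ 2.34 -2.4  21.21] twist -0.5
```

Call:
step_arm(
  motion=[
    [0, 2.35, -2.4, 4, -0.5],
    [0, 2.35, -2.4, 8, -0.5],
    [0, 2.35, -2.4, 12, -0.5],
    [0, 2.35, -2.4, 15, -0.5],
    [0, 2.35, -2.4, 18, -0.5],
    [0, 2.35, -2.4, 20, -0.5],
    [0, 2.35, -2.4, 21.2, -0.5],
    [0, 2.35, -2.4, 21.2, -0.5],
    [0, 2.35, -2.4, 21.2, -0.5],
  ],
)

```text
time: 16.45
tool_pos: [0.5806, -0.2634, -0.0102]
tcp_rot: [2.445, 1.971, 0.001]
wrist_force: [0.4, -0.7, -0.8]
width: 0.341
grip_force: 60.0
```

```bash
python3 - <<'E'
from h import *
s=bot.read_state();print(s["tool_pos"],s["width"],s["grip_force"],s["wrist_force"])
go(.6084,.2205,.10,77.2)
E
```

```text
[ 0.58055922 -0.26336199 -0.01024579] 0.34057213123289237 59.99166011810303 [ 0.44755031 -0.71048735 -0.7617251 ]
go [ 47.87  -7.53 -11.05] twist 0.6
```

Call:
step_arm(
  motion=[
    [4.4, 0, 0, 0, 0],
    [4.4, 0, 0, 0, 0],
    [4.4, 0, 0, 0, 0],
    [4.4, 0, 0, 0, 0],
    [4.4, 0, 0, -5, 0],
    [4.4, 0, 0, -10, 0],
    [4.4, 0, 0, -13, 0],
    [7, 47.9, -7.5, -13, 0.6],
    [7, 47.9, -7.5, -13, 0.6],
    [7, 47.9, -7.5, -13, 0.6],
    [7, 47.9, -7.5, -13, 0.6],
    [7, 47.9, -7.5, -13, 0.6],
    [7, 47.9, -7.5, -13, 0.6],
    [7, 47.9, -7.5, -13, 0.6],
    [7, 47.9, -7.5, -13, 0.6],
    [7, 47.9, -7.5, -13, 0.6],
    [7, 47.9, -7.5, -13, 0.6],
    [7, 47.9, -7.5, -13, 0.6],
    [7, 47.9, -7.5, -11, 0.6],
    [7, 47.9, -7.5, -11, 0.6],
  ],
)

```text
time: 18.45
tool_pos: [0.6061, 0.2196, 0.0963]
tcp_rot: [-2.455, -1.958, 0.008]
wrist_force: [-0.3, -0.6, -0.8]
width: 0.818
grip_force: 0.0
```

```bash
python3 - <<'E'
from h import *
s=bot.read_state();print(s["tool_pos"],s["width"],tyaw(s))
go(.6084,.2205,.011,77.2)
E
```

```text
[0.6060812  0.21957477 0.09626373] 0.8181225458744481 77.14727920020756
go [0.17 0.24 8.52] twist -0.1
```

Call:
step_arm(
  motion=[
    [7, 0.05, 0.1, 4, 0],
    [7, 0.05, 0.1, 6, 0],
    [7, 0.05, 0.1, 8.5, 0],
    [7, 0.05, 0.1, 8.5, 0],
    [0, 0.05, 0.1, 8.5, 0],
    [0, 0.05, 0.1, 8.5, 0],
    [0, 0.05, 0.1, 8.5, 0],
    [0, 0.05, 0.1, 8.5, 0],
    [0, 0.05, 0.1, 8.5, 0],
    [0, 0.05, 0.1, 8.5, 0],
  ],
)

```text
time: 19.45
tool_pos: [0.6094, 0.2214, 0.0164]
tcp_rot: [-2.456, -1.958, -0.001]
wrist_force: [-4.6, -0.5, 5.6]
width: 0.34
grip_force: 60.9
```

```bash
python3 - <<'E'
from h import *
s=bot.read_state();print(s["tool_pos"],s["width"],s["grip_force"],tyaw(s))
x,y=.594,-.1978
go(x,y,.16,77.8);go(x,y,s["tool_pos"][2]-.032+.008,77.8)
E
```

```text
[0.60935075 0.22143469 0.01641604] 0.340350000403538 60.945900678634644 77.11096753862695
go [-41.2    7.86 -14.4 ] twist -0.7
go [-41.21   7.86   2.36] twist -0.7
```

Call:
step_arm(
  motion=[
    [0, 0, 0, -5, 0],
    [0, 0, 0, -10, 0],
    [0, 0, 0, -15, 0],
    [0, -41.2, 7.9, -15, -0.7],
    [0, -41.2, 7.9, -15, -0.7],
    [0, -41.2, 7.9, -15, -0.7],
    [0, -41.2, 7.9, -15, -0.7],
    [0, -41.2, 7.9, -15, -0.7],
    [0, -41.2, 7.9, -15, -0.7],
    [0, -41.2, 7.9, -15, -0.7],
    [0, -41.2, 7.9, -15, -0.7],
    [0, -41.2, 7.9, -15, -0.7],
    [0, -41.2, 7.9, -15, -0.7],
    [0, -41.2, 7.9, -15, -0.7],
    [0, -41.2, 7.9, -15, -0.7],
  ],
)

```text
time: 20.95
tool_pos: [0.5948, -0.1969, 0.1642]
tcp_rot: [-2.443, -1.975, -0.001]
wrist_force: [0.4, 0.7, -0.7]
width: 0.336
grip_force: 65.0
```

```bash
python3 - <<'E'
from h import *
s=bot.read_state();print(s["tool_pos"],s["width"],s["grip_force"],tyaw(s))
go(.594,-.1978,.0164-.032+.008,77.8)
E
```

```text
[ 0.59475194 -0.19694302  0.16419086] 0.3356307610339499 64.99216675758362 77.89063115016201
go [-0.11 -0.06 17.18] twist 0.1
```

Call:
step_arm(
  motion=[
    [0, -0.1, 0, 4, 0],
    [0, -0.1, 0, 8, 0],
    [0, -0.1, 0, 12, 0],
    [0, -0.1, 0, 14.5, 0],
    [0, -0.1, 0, 16.2, 0],
    [0, -0.1, 0, 17.2, 0],
    [0, -0.1, 0, 17.2, 0],
    [0, -0.1, 0, 17.2, 0],
    [4.4, -0.1, 0, 17.2, 0],
    [4.4, -0.1, 0, 17.2, 0],
    [4.4, -0.1, 0, 17.2, 0],
    [4.4, -0.1, 0, 17.2, 0],
    [4.4, -0.1, 0, 12, 0],
    [4.4, -0.1, 0, 7, 0],
    [4.4, -0.1, 0, 4, 0],
    [4.4, -0.1, 0, 4, 0],
  ],
)

```text
time: 22.55
tool_pos: [0.5992, -0.2013, 0.1316]
tcp_rot: [2.436, 1.966, 0.01]
wrist_force: [0.5, -0.4, 0.8]
width: 0.516
grip_force: 0.0
```

```bash
python3 - <<'E'
from h import *
s=bot.read_state();print(s["tool_pos"],s["width"],tyaw(s))
go(.6178,.2617,.10,77.2)
E
```

```text
[ 0.59921216 -0.20132389  0.13158781] 0.516319591982152 77.80898420193743
go [45.66 -8.    2.97] twist 0.6
```

Call:
step_arm(
  motion=[
    [7, 45.4, -7.4, 0, 0.6],
    [7, 45.4, -7.4, 0, 0.6],
    [7, 45.4, -7.4, 0, 0.6],
    [7, 45.4, -7.4, 0, 0.6],
    [7, 45.4, -7.4, 0, 0.6],
    [7, 45.4, -7.4, 0, 0.6],
    [7, 45.4, -7.4, 0, 0.6],
    [7, 45.4, -7.4, 0, 0.6],
    [7, 45.4, -7.4, 0, 0.6],
    [7, 45.4, -7.4, 0, 0.6],
    [7, 45.4, -7.4, 2.7, 0.6],
    [7, 45.4, -7.4, 2.7, 0.6],
    [7, 45.4, -7.4, 2.7, 0.6],
  ],
)

```text
time: 23.85
tool_pos: [0.6164, 0.2588, 0.0953]
tcp_rot: [-2.455, -1.959, 0.006]
wrist_force: [0.9, 0.3, 0.6]
width: 0.818
grip_force: 0.0
```

```bash
python3 - <<'E'
from h import *
s=bot.read_state();print(s["tool_pos"],s["width"],tyaw(s))
go(.6178,.2617,.013,77.2)
E
```

```text
[0.61644704 0.25881588 0.09529901] 0.8182646877453759 77.19139092024312
go [0.33 0.09 8.23] twist -0.0
```

Call:
step_arm(
  motion=[
    [7, 0.2, 0.1, 4, 0],
    [7, 0.2, 0.1, 6, 0],
    [7, 0.2, 0.1, 8.4, 0],
    [7, 0.2, 0.1, 8.4, 0],
    [0, 0.2, 0.1, 8.4, 0],
    [0, 0.2, 0.1, 8.4, 0],
    [0, 0.2, 0.1, 8.4, 0],
    [0, 0.2, 0.1, 8.4, 0],
    [0, 0.2, 0.1, 8.4, 0],
    [0, 0.2, 0.1, 8.4, 0],
  ],
)

```text
time: 24.85
tool_pos: [0.6186, 0.2626, 0.0157]
tcp_rot: [-2.454, -1.959, -0.0]
wrist_force: [-7.3, 0.5, 6.6]
width: 0.343
grip_force: 61.4
```

```bash
python3 - <<'E'
from h import *
s=bot.read_state();print(s["tool_pos"],s["width"],s["grip_force"],tyaw(s))
go(.608,-.1333,.16,77.8)
E
```

```text
[0.61856435 0.2626181  0.01567616] 0.3428353406696897 61.41128718852997 77.20492197616784
go [-38.83   7.72 -14.48] twist -0.6
```

Call:
step_arm(
  motion=[
    [0, 0, 0, -5, 0],
    [0, 0, 0, -10, 0],
    [0, 0, 0, -15, 0],
    [0, -38.8, 7.7, -15, -0.6],
    [0, -38.8, 7.7, -15, -0.6],
    [0, -38.8, 7.7, -15, -0.6],
    [0, -38.8, 7.7, -15, -0.6],
    [0, -38.8, 7.7, -15, -0.6],
    [0, -38.8, 7.7, -15, -0.6],
    [0, -38.8, 7.7, -15, -0.6],
    [0, -38.8, 7.7, -15, -0.6],
    [0, -38.8, 7.7, -15, -0.6],
    [0, -38.8, 7.7, -15, -0.6],
    [0, -38.8, 7.7, -15, -0.6],
  ],
)

```text
time: 26.25
tool_pos: [0.6087, -0.133, 0.1637]
tcp_rot: [2.444, 1.973, 0.002]
wrist_force: [-0.4, 0.5, -2.0]
width: 0.34
grip_force: 60.4
```

```bash
python3 - <<'E'
from h import *
s=bot.read_state();print(s["tool_pos"],s["width"],s["grip_force"],tyaw(s))
go(.608,-.1333,.0157-.032+.008,77.8)
E
```

```text
[ 0.60874266 -0.1330262   0.16367494] 0.3402158596997555 60.39334774017334 77.8280425846407
go [-0.05 -0.08 17.2 ] twist 0.0
```

Call:
step_arm(
  motion=[
    [0, 0, 0, 4, 0],
    [0, 0, 0, 8, 0],
    [0, 0, 0, 12, 0],
    [0, 0, 0, 14.5, 0],
    [0, 0, 0, 16.2, 0],
    [0, 0, 0, 17.2, 0],
    [0, 0, 0, 17.2, 0],
    [0, 0, 0, 17.2, 0],
    [4.4, 0, 0, 17.2, 0],
    [4.4, 0, 0, 17.2, 0],
    [4.4, 0, 0, 17.2, 0],
    [4.4, 0, 0, 17.2, 0],
    [4.4, 0, 0, 12, 0],
    [4.4, 0, 0, 7, 0],
    [4.4, 0, 0, 2, 0],
    [0, 0, 0, 2, 0],
    [0, 0, 0, 2, 0],
    [0, 0, 0, 2, 0],
    [0, 0, 0, 2, 0],
  ],
)

```text
time: 28.15
tool_pos: [0.6067, -0.1333, 0.1403]
tcp_rot: [-2.442, -1.971, 0.004]
wrist_force: [-0.6, 0.3, 0.1]
width: 0.007
grip_force: 0.0
```

```bash
cat >> h.py <<'E'
BO=np.array([.5911,-.1971]);BX=np.array([.9774,-.2113]);BY=np.array([.2113,.9774])
def box(x,y,z): "tip target in box frame, mm"; p=BO+(BX*x+BY*y)/1000; tip(p[0],p[1],z/1000,77.8)
E
python3 - <<'E'
from h import *
s=bot.read_state();print(s["tool_pos"],s["width"],s["grip_force"],tyaw(s))
box(-150,66,180);box(-150,66,130)
im,P=cloud("top");save(cv2.resize(im[140:260,150:390],None,fx=3,fy=3),"pics/t5.png")
E
```

```text
[ 0.606682   -0.13327488  0.14028487] 0.006787329126495996 0.0 77.81502342320847
go [  0.04 -15.17   0.3 ] twist 0.0
go [  0.03 -15.15   5.3 ] twist 0.0
```

View pics/t5.png

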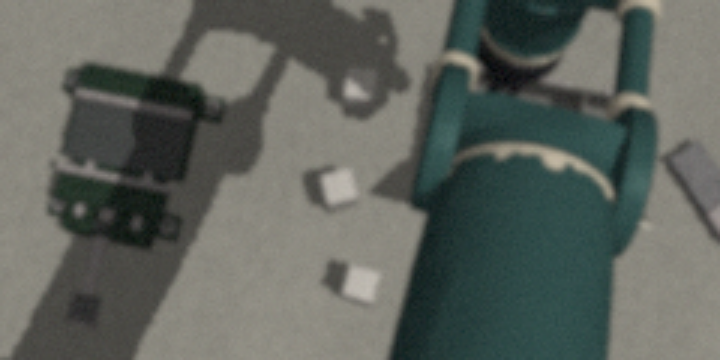

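The vise is empty and the arm hides the box. Now going behind the first cover.

Call:
step_arm(
  motion=[
    [0, 0, -5, 0, 0],
    [0, 0, -10, 0, 0],
    [0, 0, -15.1, 0, 0],
    [0, 0, -15.1, 0.3, 0],
    [0, 0, -15.1, 3, 0],
    [0, 0, -15.1, 5.3, 0],
    [0, 0, -15.1, 5.3, 0],
    [0, 0, -13, 5.3, 0],
    [0, 0, -10, 5.2, 0],
    [0, 0, -8, 5, 0],
    [0, 0, -6, 4.9, 0],
    [0, 0, -4, 4.8, 0],
    [0, 0, -2, 5.4, 0],
    [0, 0, -0.5, 6.2, 0],
    [0, 0, 0.6, 7.2, 0],
    [0, 0, 1.3, 8.3, 0],
    [0, 0, 1.9, 9.2, 0],
    [0, 0, 2.4, 10.2, 0],
    [0, 0, 2.9, 11, 0],
    [0, 0, 3.2, 11.5, 0],
  ],
)

```text
time: 30.2
tool_pos: [0.6379, -0.14, 0.0274]
tcp_rot: [-2.442, -1.971, 0.004]
wrist_force: [-4.2, 0.3, 4.8]
width: 0.0
grip_force: 2.1
```

```bash
python3 - <<'E'
from h import *
s=bot.read_state();print(s["tool_pos"],s["wrist_force"]);box(35,66,62)
im,P=cloud("wrist");save(im,"pics/w6.png")
E
```

```text
[ 0.63792117 -0.14003536  0.02741144] [-4.19465673  0.28284766  4.78223303]
go [0.03 0.13 0.74] twist 0.0
```

View pics/w6.png

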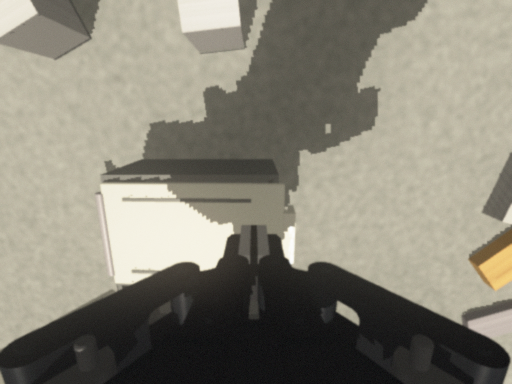

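The cover lies almost shut under the fingers: plate from column 103 to 285, tips at (255,235). Pressing it down now.

Call:
step_arm(
  motion=[
    [0, 0, 0.1, 0.3, 0],
    [0, 0, 0.1, 0.6, 0],
    [0, 0, 0.1, 0.9, 0],
    [0, 0, 0.1, 1.2, 0],
    [0, 0, 0.1, 1.5, 0],
    [0, 0, 0.1, 1.5, 0],
  ],
)

```text
time: 30.85
tool_pos: [0.6415, -0.1409, 0.0217]
tcp_rot: [2.444, 1.973, 0.001]
wrist_force: [-19.7, 5.2, 41.8]
width: -0.001
grip_force: 20.8
```

Call:
step_arm(
  motion=[
    [0, 0, 0, -4, 0],
    [0, 0, 0, -8, 0],
    [0, 0, 0, -13, 0],
    [0, -6.6, -18.4, -13, 0],
    [0, -6.6, -18.4, -13, 0],
    [0, -6.6, -18.4, -13, 0],
    [0, -6.6, -18.4, -13, 0],
    [0, -6.6, -18.4, -13, 0],
    [0, -6.6, -18.4, -13, 0],
  ],
)

```text
time: 31.75
tool_pos: [0.4469, -0.1667, 0.1432]
tcp_rot: [2.444, 1.97, 0.002]
wrist_force: [0.0, 0.4, 0.7]
width: -0.001
grip_force: 0.0
```

```bash
python3 - <<'E'
from h import *
s=bot.read_state();print(s["tool_pos"],s["wrist_force"]);box(-150,0,180)
im,P=cloud("wrist");B=(P[...,:2]-BO);bx=B@BX;by=B@BY
for x in(-40,-20,0,20,40):
    m=(abs(bx-x/1000)<.004)&(abs(by-.066)<.02);print(x,m.sum(),np.nanmedian(P[m][:,2]) if m.any() else None)
E
```

```text
[ 0.44686136 -0.16665915  0.14323437] [0.01617858 0.44301769 0.71341331]
go [ 0.07 -0.26  0.52] twist -0.1
-40 401 0.06091764933259708
-20 387 0.06117326886520462
0 393 0.06137351156697468
20 392 0.061387389264543214
40 390 0.0615657184809848
```

Call:
step_arm(
  motion=[
    [0, 0, -0.2, 3, 0],
    [0, 0, -0.2, 5.5, 0],
    [0, 0, 1.7, 5.5, 0],
    [0, 0, 4.7, 5.4, 0],
    [0, 0, 6.7, 5.2, 0],
    [0, 0, 8.7, 5.1, 0],
    [0, 0, 10.7, 5, 0],
    [0, 0, 12.7, 5.6, 0],
    [0, 0, 14.2, 6.4, 0],
    [0, 0, 15.3, 7.4, 0],
    [0, 0, 16, 8.5, 0],
    [0, 0, 16.6, 9.4, 0],
    [0, 0, 17.1, 10.4, 0],
    [0, 0, 17.6, 11.2, 0],
    [0, 0, 18, 11.9, 0],
    [0, 0, 18.1, 12.3, 0],
    [0, 0, 18.1, 12.7, 0],
    [0, 0, 18.2, 13, 0],
    [0, 0, 18.2, 13.2, 0],
  ],
)

```text
time: 33.7
tool_pos: [0.6221, -0.2044, 0.0206]
tcp_rot: [-2.44, -1.97, 0.007]
wrist_force: [-32.6, 10.2, 64.2]
width: 0.003
grip_force: 31.3
```

```bash
python3 - <<'E'
from h import *
s=bot.read_state();print(s["tool_pos"],s["wrist_force"]);box(35,0,62)
E
```

```text
[ 0.62214598 -0.2044124   0.02061012] [-32.55848829  10.20460215  64.2440727 ]
go [0.06 0.31 0.06] twist 0.0
```

Call:
step_arm(
  motion=[
    [0, 0, 0, -4, 0],
    [0, 0, 0, -8, 0],
    [0, 0, 0, -13, 0],
    [0, -6.6, -18.4, -13, 0],
    [0, -6.6, -18.4, -13, 0],
    [0, -6.6, -18.4, -13, 0],
    [0, -6.6, -18.4, -13, 0],
    [0, -6.6, -18.4, -13, 0],
    [0, -6.6, -18.4, -13, 0],
  ],
)

```text
time: 34.6
tool_pos: [0.4308, -0.2309, 0.141]
tcp_rot: [2.445, 1.97, 0.001]
wrist_force: [0.6, -0.4, 0.8]
width: -0.005
grip_force: 0.0
```

```bash
python3 - <<'E'
from h import *
s=bot.read_state();print(s["tool_pos"],s["wrist_force"]);box(-150,-66,180)
im,P=cloud("wrist");B=(P[...,:2]-BO);bx=B@BX;by=B@BY
for x in(-40,-20,0,20,40):
    m=(abs(bx-x/1000)<.004)&(abs(by)<.02);print(x,m.sum(),np.nanmedian(P[m][:,2]) if m.any() else None)
E
```

```text
[ 0.43075762 -0.2308559   0.1410372 ] [ 0.62284391 -0.42051358  0.80107701]
go [ 0.09 -0.04  0.3 ] twist -0.1
-40 400 0.06088651094006912
-20 403 0.061157494312557584
0 404 0.06122178260849309
20 388 0.06153398713374811
40 394 0.06153653304284829
```

Call:
step_arm(
  motion=[
    [0, 0.1, 0, 3, 0],
    [0, 0.1, 0, 5.3, 0],
    [0, 0.1, 1.9, 5.3, 0],
    [0, 0.1, 4.9, 5.2, 0],
    [0, 0.1, 6.9, 5, 0],
    [0, 0.1, 8.9, 4.9, 0],
    [0, 0.1, 10.9, 4.8, 0],
    [0, 0.1, 12.9, 5.4, 0],
    [0, 0.1, 14.4, 6.2, 0],
    [0, 0.1, 15.5, 7.2, 0],
    [0, 0.1, 16.2, 8.3, 0],
    [0, 0.1, 16.8, 9.2, 0],
    [0, 0.1, 17.3, 10.2, 0],
    [0, 0.1, 17.8, 11, 0],
    [0, 0.1, 18.2, 11.7, 0],
    [0, 0.1, 18.3, 12.1, 0],
    [0, 0.1, 18.3, 12.4, 0],
    [0, 0.1, 18.4, 12.7, 0],
    [0, 0.1, 18.4, 12.7, 0],
  ],
)

```text
time: 36.55
tool_pos: [0.6084, -0.2681, 0.0218]
tcp_rot: [-2.441, -1.97, 0.006]
wrist_force: [-25.5, 8.6, 45.3]
width: -0.003
grip_force: 22.2
```

Call:
step_arm(
  motion=[
    [0, 0, 0, -4, 0],
    [0, 0, 0, -8, 0],
    [0, 0, 0, -12, 0],
    [0, 0, 0, -18, 0],
    [6, 22, -1, -23, 0],
    [6, 22, -1, -23, 0],
    [6, 22, -1, -23, 0],
    [6, 22, -1, -23, 0],
    [6, 22, -1, -23, 0],
    [6, 22, -1, -23, 0],
    [6, 22, -1, -23, 0],
  ],
)

```text
time: 37.65
tool_pos: [0.6481, -0.0508, 0.2439]
tcp_rot: [2.442, 1.974, 0.0]
wrist_force: [-0.5, -0.2, -0.9]
width: 0.706
grip_force: 0.0
```

```bash
python3 - <<'E'
from h import *
s=bot.read_state();print(s["tool_pos"],s["wrist_force"])
im,P=cloud("wrist");comps(P,.042,.054,(.35,.75),(-.1,.1))
im,P=cloud("scene");comps(P,.042,.054,(.35,.75),(-.1,.1))
B=(P[...,:2]-BO);bx=B@BX;by=B@BY
for y in(-66,0,66):
  for x in(-20,20):
    m=(abs(bx-x/1000)<.006)&(abs(by-y/1000)<.02);print(y,x,m.sum(),np.nanmedian(P[m][:,2]) if m.any() else None)
save(im,"pics/s7.png")
E
```

```text
[ 0.64810685 -0.05078898  0.24387096] [-0.54374218 -0.24212457 -0.88990723]
0.042 [146, 125, 32, 30, 563] mean [537.   10.8  48.8] rect [536.1  10.5] [30.9 30.1] 13.4
0.042 [231, 128, 25, 26, 530] mean [641.2 -13.3  49. ] rect [641.1 -13.5] [30. 30.] 83.6
0.042 [88, 157, 25, 25, 537] mean [442.2  -9.5  48.5] rect [440.9  -9.9] [30.7 30.4] 71.8
0.042 [200, 204, 43, 3, 102] mean [592.2 -93.7  48.5] rect [592.1 -93.7] [ 1.5 58.6] 78.1
0.042 [272, 173, 16, 13, 125] mean [444.2  -6.9  49.3] rect [441.9  -8.4] [32.6 30.7] 70.9
0.042 [204, 185, 22, 12, 80] mean [593.  -92.8  47.7] rect [593.7 -92.7] [ 5.7 62.3] 80.0
0.042 [252, 194, 17, 14, 141] mean [539.6  13.1  49.4] rect [538.1  12.2] [33.8 31.6] 13.9
0.042 [214, 211, 17, 14, 154] mean [643.7 -10.3  49.3] rect [642.7 -11.5] [32.8 30.8] 83.7
-66 -20 43 0.06336258847553244
-66 20 38 0.06330174639672054
0 -20 44 0.06270413938968195
0 20 43 0.06295522333651671
66 -20 50 0.06260705774426517
66 20 55 0.06284520595716181
```

View pics/s7.png

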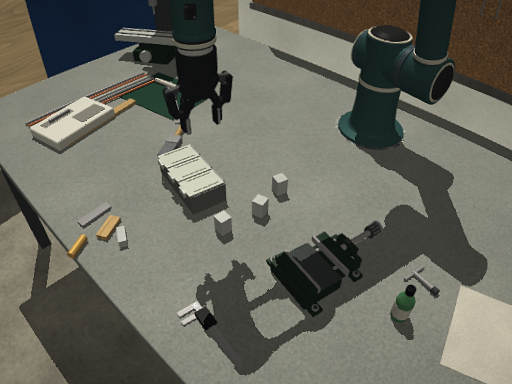

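All three covers are shut: white lids flat around (192,170), z about 62 mm. The vise is open and empty, and the blanks haven't moved. Starting on the blanks.

```bash
python3 - <<'E'
from h import *
go(.641,-.0135,-.018,83.6)
E
```

```text
go [ 3.66 -1.43 26.1 ] twist -5.8
```

Call:
step_arm(
  motion=[
    [7, 3.65, -1.4, 5, -5.8],
    [7, 3.65, -1.4, 10, -5.8],
    [7, 3.65, -1.4, 14, -5.8],
    [7, 3.65, -1.4, 18, -5.8],
    [7, 3.65, -1.4, 21, -5.8],
    [7, 3.65, -1.4, 24, -5.8],
    [7, 3.65, -1.4, 26, -5.8],
    [7, 3.65, -1.4, 26, -5.8],
    [0, 3.65, -1.4, 26, -5.8],
    [0, 3.65, -1.4, 26, -5.8],
    [0, 3.65, -1.4, 26, -5.8],
    [0, 3.65, -1.4, 26, -5.8],
    [0, 3.65, -1.4, 26, -5.8],
    [0, 3.65, -1.4, 26, -5.8],
  ],
)

```text
time: 39.15
tool_pos: [0.6437, -0.0128, -0.0139]
tcp_rot: [2.339, 2.093, 0.004]
wrist_force: [-0.4, -2.0, 6.4]
width: 0.343
grip_force: 60.2
```

```bash
python3 - <<'E'
from h import *
s=bot.read_state();print(s["tool_pos"],s["width"],s["grip_force"],tyaw(s))
go(.6147,.2566,.12,77.2)
E
```

```text
[ 0.6437458  -0.0128278  -0.01389806] 0.34272251760837213 60.20888686180115 83.63525681701823
go [ 26.45  -5.82 -13.42] twist 6.4
```

Call:
step_arm(
  motion=[
    [0, 0, 0, -5, 0],
    [0, 0, 0, -10, 0],
    [0, 0, 0, -14, 0],
    [0, 26.4, -5.8, -14, 6.4],
    [0, 26.4, -5.8, -14, 6.4],
    [0, 26.4, -5.8, -14, 6.4],
    [0, 26.4, -5.8, -14, 6.4],
    [0, 26.4, -5.8, -14, 6.4],
    [0, 26.4, -5.8, -14, 6.4],
    [0, 26.4, -5.8, -14, 6.4],
    [0, 26.4, -5.8, -14, 6.4],
    [0, 26.4, -5.8, -14, 6.4],
    [0, 26.4, -5.8, -14, 6.4],
  ],
)

```text
time: 40.45
tool_pos: [0.6138, 0.2546, 0.1238]
tcp_rot: [2.457, 1.958, -0.001]
wrist_force: [-0.3, -0.3, -2.7]
width: 0.344
grip_force: 59.9
```

```bash
python3 - <<'E'
from h import *
s=bot.read_state();print(s["tool_pos"],s["width"],s["grip_force"],tyaw(s),s["joint_vel"].round(2))
go(.6147,.2566,.020,77.2)
E
```

```text
[0.61379576 0.25462226 0.12379055] 0.3438060148154144 59.94389533996582 77.11284533496524 [ 0.  0. -0.  0. -0.  0.]
go [ 0.22  0.05 10.38] twist -0.1
```

Call:
step_arm(
  motion=[
    [0, 0.2, 0.05, 4, 0],
    [0, 0.2, 0.05, 7, 0],
    [0, 0.2, 0.05, 9, 0],
    [0, 0.2, 0.05, 10, 0],
    [0, 0.2, 0.05, 10.5, 0],
    [0, 0.2, 0.05, 10.5, 0],
    [0, 0.2, 0.05, 10.5, 0],
  ],
)

```text
time: 41.15
tool_pos: [0.6159, 0.2583, 0.0204]
tcp_rot: [2.455, 1.959, 0.004]
wrist_force: [0.1, 0.1, -0.6]
width: 0.343
grip_force: 60.0
```

Call:
step_arm(
  motion=[
    [5, 0, 0, 0, 0],
    [5, 0, 0, 0, 0],
    [5, 0, 0, 0, 0],
    [5, 0, 0, 0, 0],
    [5, 0, 0, -4, 0],
    [5, 0, 0, -9, 0],
    [5, 0, 0, -13, 0],
    [5, 0, 0, -13, 0],
  ],
)

```text
time: 41.95
tool_pos: [0.6197, 0.2602, 0.158]
tcp_rot: [2.451, 1.958, 0.022]
wrist_force: [0.9, 0.1, 0.5]
width: 0.582
grip_force: 0.0
```

```bash
python3 - <<'E'
from h import *
s=bot.read_state();print(s["tool_pos"],tyaw(s))
im,P=cloud("wrist");comps(P,.07,.09,(.55,.7),(.12,.35)); comps(P,.042,.054,(.35,.75),(-.08,.09))
go(.5363,.0105,.10,103.5);go(.5363,.0105,-.018,103.5)
E
```

```text
[0.61970323 0.26019871 0.1579933 ] 77.23159976773618
0.07 [233, 175, 32, 34, 1037] mean [615.1 258.8  80.7] rect [614.7 257.7] [30.8 29.6] 77.1
go [-26.11  -2.48   5.27] twist -26.3
go [-26.17  -2.57  17.07] twist -26.3
```

Call:
step_arm(
  motion=[
    [7, -25.7, -2.1, 4.5, -26.3],
    [7, -25.7, -2.1, 4.5, -26.3],
    [7, -25.7, -2.1, 4.5, -26.3],
    [7, -25.7, -2.1, 4.5, -26.3],
    [7, -25.7, -2.1, 4.5, -26.3],
    [7, -25.7, -2.1, 4.5, -26.3],
    [7, -25.7, -2.1, 4.5, -26.3],
    [7, -25.7, -2.1, 4.5, -26.3],
    [7, -25.7, -2.1, 4.5, -26.3],
  ],
)

```text
time: 42.9
tool_pos: [0.5379, 0.0135, 0.104]
tcp_rot: [1.943, 2.469, 0.001]
wrist_force: [-0.3, 0.3, -0.0]
width: 0.819
grip_force: 0.0
```

```bash
python3 - <<'E'
from h import *
s=bot.read_state();print(s["tool_pos"],tyaw(s))
im,P=cloud("wrist");comps(P,.042,.054,(.35,.75),(-.08,.09))
im,P=cloud("scene");comps(P,.042,.054,(.35,.7),(-.08,.09))
go(.5363,.0105,-.018,103.5)
E
```

```text
[0.53787475 0.01349829 0.1040176 ] 103.59394807552167
0.042 [117, 171, 48, 47, 1245] mean [441.1  -8.7  48.7] rect [440.4  -9.9] [31.2 29.9] 71.3
0.042 [235, 180, 35, 36, 1200] mean [536.3  11.   48.8] rect [536.7  10.2] [29.7 30.7] 13.0
0.042 [272, 173, 16, 13, 126] mean [443.8  -6.8  49.1] rect [441.9  -8.7] [31.9 32.9] 70.0
0.042 [252, 194, 17, 14, 141] mean [539.6  13.3  49.4] rect [537.2  11.6] [32.8 31.2] 10.1
go [-0.26 -0.24 12.22] twist 0.1
```

Call:
step_arm(
  motion=[
    [7, -0.25, -0.1, 5, 0],
    [7, -0.25, -0.1, 9, 0],
    [7, -0.25, -0.1, 12.2, 0],
    [7, -0.25, -0.1, 12.2, 0],
    [0, -0.25, -0.1, 12.2, 0],
    [0, -0.25, -0.1, 12.2, 0],
    [0, -0.25, -0.1, 12.2, 0],
    [0, -0.25, -0.1, 12.2, 0],
    [0, -0.25, -0.1, 12.2, 0],
    [0, -0.25, -0.1, 12.2, 0],
  ],
)

```text
time: 44.0
tool_pos: [0.5396, 0.0095, -0.0153]
tcp_rot: [1.942, 2.464, 0.005]
wrist_force: [1.6, 1.0, 7.1]
width: 0.34
grip_force: 60.5
```

```bash
python3 - <<'E'
from h import *
s=bot.read_state();print(s["tool_pos"],s["width"],s["grip_force"],tyaw(s))
go(.6065,.2205,.12,77.2)
E
```

```text
[ 0.53955396  0.00954766 -0.01534043] 0.33987000030172804 60.45369744300842 103.50599592725023
go [ 18.93  11.51 -13.49] twist 26.3
```

Call:
step_arm(
  motion=[
    [0, 0, 0, -5, 0],
    [0, 0, 0, -10, 0],
    [0, 0, 0, -14, 0],
    [0, 18.9, 11.5, -14, 26.3],
    [0, 18.9, 11.5, -14, 26.3],
    [0, 18.9, 11.5, -14, 26.3],
    [0, 18.9, 11.5, -14, 26.3],
    [0, 18.9, 11.5, -14, 26.3],
    [0, 18.9, 11.5, -14, 26.3],
    [0, 18.9, 11.5, -14, 26.3],
    [0, 18.9, 11.5, -14, 26.3],
    [0, 18.9, 11.5, -14, 26.3],
  ],
)

```text
time: 45.2
tool_pos: [0.604, 0.2188, 0.1219]
tcp_rot: [2.456, 1.959, -0.001]
wrist_force: [0.6, -0.5, -0.8]
width: 0.342
grip_force: 59.9
```

```bash
python3 - <<'E'
from h import *
s=bot.read_state();print(s["tool_pos"],s["width"],s["grip_force"],tyaw(s))
go(.6065,.2205,.034-.0153,77.2)
E
```

```text
[0.60401407 0.21878724 0.12191999] 0.3421328154194236 59.93821084499359 77.13954988125202
go [ 0.23  0.21 10.32] twist -0.1
```

Call:
step_arm(
  motion=[
    [0, 0.2, 0.2, 4, 0],
    [0, 0.2, 0.2, 7, 0],
    [0, 0.2, 0.2, 9, 0],
    [0, 0.2, 0.2, 10, 0],
    [0, 0.2, 0.2, 10.4, 0],
    [0, 0.2, 0.2, 10.4, 0],
    [0, 0.2, 0.2, 10.4, 0],
    [5, 0.2, 0.2, 10.4, 0],
    [5, 0.2, 0.2, 10.4, 0],
    [5, 0.2, 0.2, 10.4, 0],
    [5, 0.2, 0.2, 10.4, 0],
    [5, 0.2, 0.2, 6, 0],
    [5, 0.2, 0.2, 1, 0],
    [5, 0.2, 0.2, -3, 0],
    [5, 0.2, 0.2, -3, 0],
    [5, 0.2, 0.2, -3, 0],
  ],
)

```text
time: 46.8
tool_pos: [0.6079, 0.222, 0.154]
tcp_rot: [2.454, 1.96, 0.006]
wrist_force: [-0.1, 0.2, -1.5]
width: 0.586
grip_force: 0.0
```

```bash
python3 - <<'E'
from h import *
s=bot.read_state();print(s["tool_pos"],tyaw(s))
im,P=cloud("wrist");comps(P,.07,.09,(.55,.7),(.12,.35))
im,P=cloud("scene");comps(P,.042,.054,(.35,.75),(-.08,.09))
go(.4408,-.01,.10,71.8)
E
```

```text
[0.60793419 0.22204724 0.15395648] 77.22413668772236
0.07 [236, 134, 34, 34, 1138] mean [615.  258.2  81. ] rect [614.9 258. ] [29.8 29.9] 77.2
0.07 [237, 172, 33, 33, 1063] mean [607.9 224.1  80.6] rect [607.5 223.3] [30.  29.9] 77.4
0.042 [272, 173, 16, 13, 126] mean [443.9  -7.   49.2] rect [442.1  -8.7] [33.9 31.6] 72.0
go [-26.19 -10.94   5.09] twist 5.4
```

Call:
step_arm(
  motion=[
    [7, -26.2, -10.9, 3, 5.4],
    [7, -26.2, -10.9, 3, 5.4],
    [7, -26.2, -10.9, 3, 5.4],
    [7, -26.2, -10.9, 3, 5.4],
    [7, -26.2, -10.9, 3, 5.4],
    [7, -26.2, -10.9, 4.8, 5.4],
    [7, -26.2, -10.9, 4.8, 5.4],
    [7, -26.2, -10.9, 4.8, 5.4],
    [7, -26.2, -10.9, 4.8, 5.4],
    [7, -26.2, -10.9, 4.8, 5.4],
  ],
)

```text
time: 47.9
tool_pos: [0.4436, -0.009, 0.1043]
tcp_rot: [2.543, 1.844, 0.001]
wrist_force: [-0.2, 1.5, -0.5]
width: 0.82
grip_force: 0.0
```

```bash
python3 - <<'E'
from h import *
s=bot.read_state();print(s["tool_pos"],tyaw(s))
im,P=cloud("wrist");comps(P,.042,.054,(.35,.75),(-.08,.09))
go(.4408,-.01,-.018,71.8)
E
```

```text
[ 0.4436309  -0.00899297  0.10426335] 71.89572307453159
0.042 [234, 179, 35, 35, 1203] mean [440.6  -8.8  48.8] rect [440.5  -9.6] [30.2 30. ] 71.9
go [-0.19 -0.25 12.23] twist 0.1
```

Call:
step_arm(
  motion=[
    [7, -0.2, -0.2, 5, 0],
    [7, -0.2, -0.2, 9, 0],
    [7, -0.2, -0.2, 12.2, 0],
    [7, -0.2, -0.2, 12.2, 0],
    [0, -0.2, -0.2, 12.2, 0],
    [0, -0.2, -0.2, 12.2, 0],
    [0, -0.2, -0.2, 12.2, 0],
    [0, -0.2, -0.2, 12.2, 0],
    [0, -0.2, -0.2, 12.2, 0],
    [0, -0.2, -0.2, 12.2, 0],
  ],
)

```text
time: 48.95
tool_pos: [0.4428, -0.0111, -0.0157]
tcp_rot: [2.542, 1.841, 0.006]
wrist_force: [-0.4, 0.5, 7.1]
width: 0.342
grip_force: 60.3
```

```bash
python3 - <<'E'
from h import *
s=bot.read_state();print(s["tool_pos"],s["width"],s["grip_force"],tyaw(s))
go(.599,.186,.12,77.2)
E
```

```text
[ 0.44279406 -0.01113507 -0.01566057] 0.34207541192350677 60.289660692214966 71.8109244397486
go [ 23.62   8.75 -13.49] twist -5.4
```

Call:
step_arm(
  motion=[
    [0, 0, 0, -5, 0],
    [0, 0, 0, -10, 0],
    [0, 0, 0, -14, 0],
    [0, 23.6, 8.7, -14, -5.4],
    [0, 23.6, 8.7, -14, -5.4],
    [0, 23.6, 8.7, -14, -5.4],
    [0, 23.6, 8.7, -14, -5.4],
    [0, 23.6, 8.7, -14, -5.4],
    [0, 23.6, 8.7, -14, -5.4],
    [0, 23.6, 8.7, -14, -5.4],
    [0, 23.6, 8.7, -14, -5.4],
    [0, 23.6, 8.7, -14, -5.4],
  ],
)

```text
time: 50.15
tool_pos: [0.5954, 0.1848, 0.1221]
tcp_rot: [2.456, 1.959, -0.001]
wrist_force: [-0.7, 0.2, -1.1]
width: 0.338
grip_force: 59.9
```

```bash
python3 - <<'E'
from h import *
s=bot.read_state();print(s["tool_pos"],s["width"],s["grip_force"],tyaw(s))
go(.599,.186,.034-.0157,77.2)
E
```

```text
[0.59540668 0.18481541 0.12211275] 0.3384174447322693 59.89698886871338 77.15512498201088
go [ 0.2   0.33 10.38] twist -0.0
```

Call:
step_arm(
  motion=[
    [0, 0, 0.25, 4, 0],
    [0, 0, 0.25, 7, 0],
    [0, 0, 0.25, 9, 0],
    [0, 0, 0.25, 10, 0],
    [0, 0, 0.25, 10.5, 0],
    [0, 0, 0.25, 10.5, 0],
    [0, 0, 0.25, 10.5, 0],
    [5, 0, 0.25, 10.5, 0],
    [5, 0, 0.25, 10.5, 0],
    [5, 0, 0.25, 10.5, 0],
    [5, 0, 0.25, 10.5, 0],
    [5, 0, 0.25, 6, 0],
    [5, 0, 0.25, 1, 0],
    [5, 0, 0.25, -3, 0],
    [5, 0, 0.25, -3, 0],
    [5, 0, 0.25, -3, 0],
  ],
)

```text
time: 51.75
tool_pos: [0.5999, 0.1858, 0.1539]
tcp_rot: [2.454, 1.96, 0.005]
wrist_force: [-0.1, 0.1, -0.2]
width: 0.587
grip_force: 0.0
```

```bash
python3 - <<'E'
from h import *
s=bot.read_state();print(s["tool_pos"],tyaw(s))
im,P=cloud("wrist");comps(P,.07,.09,(.55,.7),(.12,.35));comps(P,.047,.06,(.35,.46),(.2,.35));comps(P,.042,.051,(.45,.7),(.12,.35))
go(.419,.264,.08,167.2);go(.419,.264,-.021,167.2)
E
```

```text
[0.59990941 0.18583149 0.15386057] 77.22297771070812
0.07 [235, 90, 36, 36, 1245] mean [615.1 258.2  80.9] rect [615.  257.9] [29.2 30.1] 77.2
0.07 [237, 132, 34, 34, 1127] mean [607.8 223.6  80.9] rect [607.9 223.3] [29.5 29.5] 76.8
0.07 [237, 172, 33, 34, 1085] mean [599.6 187.3  80.6] rect [599.2 186.3] [30.3 30. ] 77.5
0.047 [43, 134, 39, 30, 892] mean [418.4 264.1  51.9] rect [418.2 263. ] [29.6 32.8] 75.4
0.042 [134, 85, 68, 120, 4402] mean [533.4 240.5  46.9] rect [522.4 240. ] [120.5  62. ] 77.5
0.042 [269, 85, 32, 119, 3432] mean [638.6 217.8  46.9] rect [637.9 214.3] [119.6  30.1] 77.3
0.042 [96, 141, 41, 13, 482] mean [470.2 252.6  44.9] rect [469.8 252.5] [12.5 42.2] 77.0
0.042 [239, 167, 29, 2, 50] mean [602.7 200.7  46.2] rect [602.5 200.7] [ 0.5 29.3] 76.7
go [  3.7  -19.23   7.17] twist -90.0
go [  3.7  -19.23  17.27] twist -90.0
```

Call:
step_arm(
  motion=[
    [8.5, 3.7, -19.2, 0, -90],
    [8.5, 3.7, -19.2, 0, -90],
    [8.5, 3.7, -19.2, 0, -90],
    [8.5, 3.7, -19.2, 0, -90],
    [8.5, 3.7, -19.2, 0, -90],
    [8.5, 3.7, -19.2, 0, -90],
    [8.5, 3.7, -19.2, 0, -90],
    [8.5, 3.7, -19.2, 0, -90],
    [8.5, 3.7, -19.2, 2, -90],
    [8.5, 3.7, -19.2, 5, -90],
    [8.5, 3.7, -19.2, 7, -90],
    [8.5, 3.7, -19.2, 7, -90],
    [8.5, 3.7, -19.2, 7, -90],
  ],
)

```text
time: 53.1
tool_pos: [0.4181, 0.2632, 0.0802]
tcp_rot: [-0.352, -3.118, 0.004]
wrist_force: [0.2, 0.2, -0.4]
width: 0.995
grip_force: 0.0
```

```bash
python3 - <<'E'
from h import *
s=bot.read_state();print(s["tool_pos"],tyaw(s))
go(.419,.264,-.021,167.2)
E
```

```text
[0.41813286 0.26318398 0.08020606] 167.11374603341238
go [-0.1   0.13 10.12] twist -0.1
```

Now grip the knob and slide it in slowly.

Call:
step_arm(
  motion=[
    [8.5, 0, 0.1, 5, 0],
    [8.5, 0, 0.1, 8, 0],
    [8.5, 0, 0.1, 10.1, 0],
    [8.5, 0, 0.1, 10.1, 0],
    [0, 0, 0.1, 10.1, 0],
    [0, 0, 0.1, 10.1, 0],
    [0, 0, 0.1, 10.1, 0],
    [0, 0, 0.1, 10.1, 0],
    [0, 0, 0.1, 10.1, 0],
    [0, 0, 0.1, 10.1, 0],
  ],
)

```text
time: 54.1
tool_pos: [0.4204, 0.263, -0.0173]
tcp_rot: [0.347, 3.122, -0.005]
wrist_force: [-1.2, -10.4, 10.9]
width: 0.332
grip_force: 58.6
```

Call:
step_arm(
  motion=[
    [0, -0.4, 0, 0, 0],
    [0, -0.8, 0, 0, 0],
    [0, -1.2, 0, 0, 0],
    [0, -1.6, 0, 0, 0],
    [0, -2, 0, 0, 0],
    [0, -2.4, 0, 0, 0],
    [0, -2.8, 0, 0, 0],
    [0, -3.2, 0, 0, 0],
    [0, -3.5, 0, 0, 0],
    [0, -3.7, 0, 0, 0],
    [0, -3.7, 0, 0, 0],
  ],
)

```text
time: 55.2
tool_pos: [0.4549, 0.2553, -0.0173]
tcp_rot: [-0.349, -3.12, 0.005]
wrist_force: [-7.1, -7.7, 14.3]
width: 0.333
grip_force: 58.9
```

Call:
step_arm(
  motion=[
    [0, -0.2, 0, 0, 0],
    [0, -0.4, 0, 0, 0],
    [0, -0.6, 0, 0, 0],
    [0, -0.8, 0, 0, 0],
    [0, -1, 0, 0, 0],
    [0, -1.1, 0, 0, 0],
    [0, -1.1, 0, 0, 0],
  ],
)

```text
time: 55.9
tool_pos: [0.4612, 0.2538, -0.0174]
tcp_rot: [-0.35, -3.112, 0.005]
wrist_force: [-19.4, -2.2, 24.0]
width: 0.328
grip_force: 59.9
```

Call:
step_arm(
  motion=[
    [0, -0.3, 0, 0, 0],
    [0, -0.6, 0, 0, 0],
    [0, -0.9, 0, 0, 0],
    [0, -0.9, 0, 0, 0],
    [0, -0.9, 0, 0, 0],
  ],
)

```text
time: 56.4
tool_pos: [0.4615, 0.2534, -0.018]
tcp_rot: [-0.35, -3.097, 0.006]
wrist_force: [-41.6, 8.0, 38.7]
width: 0.328
grip_force: 62.2
```

Call:
step_arm(
  motion=[
    [0, 0.6, 0, 0, 0],
    [0, 1.2, 0, 0, 0],
    [0, 1.2, 0, 0, 0],
    [8.5, 1.2, 0, 0, 0],
    [8.5, 1.2, 0, 0, 0],
    [8.5, 1.2, 0, 0, 0],
    [8.5, 1.2, 0, 0, 0],
    [8.5, 1.2, 0, 0, 0],
    [8.5, 1.2, 0, -4, 0],
    [8.5, 1.2, 0, -9, 0],
    [8.5, 1.2, 0, -14, 0],
    [8.5, 1.2, 0, -19, 0],
    [8.5, 1.2, 0, -24, 0],
    [8.5, 1.2, 0, -24, 0],
    [8.5, 1.2, 0, -24, 0],
  ],
)

```text
time: 57.9
tool_pos: [0.465, 0.2557, 0.223]
tcp_rot: [0.349, 3.118, 0.004]
wrist_force: [-0.3, -0.7, -0.7]
width: 0.996
grip_force: 0.0
```

```bash
python3 - <<'E'
from h import *
s=bot.read_state();print(s["tool_pos"],s["wrist_force"])
im,P=cloud("scene");save(im,"pics/s8.png")
comps(P,.07,.09,(.55,.7),(.12,.35));comps(P,.05,.06,(.4,.48),(.2,.35),10);comps(P,.04,.051,(.5,.7),(.1,.35))
B=(P[...,:2]-BO);bx=B@BX;by=B@BY
for y in(-66,0,66):
    m=(abs(bx-.02)<.006)&(abs(by-y/1000)<.02);print(y,np.nanmedian(P[m][:,2]))
E
```

```text
[0.46498847 0.25568449 0.2229781 ] [-0.34137704 -0.6613015  -0.70277771]
0.07 [289, 237, 43, 43, 717] mean [612.  226.3  80.8] rect [609.2 223.1] [103.5  34.1] 77.3
0.05 [353, 228, 17, 13, 127] mean [459.3 257.2  54.9] rect [459.2 257. ] [28.6 33.7] 78.4
0.04 [275, 237, 83, 59, 1328] mean [605.5 230.3  47.7] rect [574.1 230.8] [120.2 163.7] 77.2
-66 0.06382237338788205
0 0.0633457718579663
66 0.06297594394266726
```

View pics/s8.png

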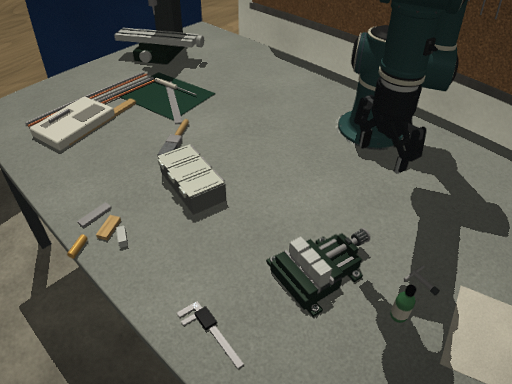

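The scene view shows three blanks clamped upright at (310,258), all covers shut at (192,172), and the gripper clear. Handing in.

```bash
python3 -c "
from workcell import bot
print(bot.finish_job())"
```

```text
the job is handed in; nothing more can be done
None
```

I boxed the three drilled blocks one to a compartment, pressed all three covers shut, clamped the three blanks side by side in the vise, and handed the job in at about 58 s; no verdict came back.

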